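# Make up two laser-marking job trays

### The job

Make up the trays for the next two marking jobs from the stock on the bench mat: for the plate job, the brass plate goes in the large compartment of the two-compartment tray and the short focus gauge in its small one; for the shaft job, the V-block goes in the large compartment of the three-compartment tray, and the stepped shaft and the tall focus gauge in its two small ones, one in each, whichever way round. Set every piece down without dropping it or tipping it over, so that it rests upright and flat on the compartment floor, the right way up as it is now, and let go of it. Leave the corner stop, the pen cup and the mouse where they are.

Things in the scene. Friction and masses are not known exactly. Their poses are not given: they have to be found in the camera images.
- brass_plate: Flat rectangular brass plate with eight small drilled holes, 70 (x) by 40 (y) by 16 high, about 0.37 kg, lying flat. Origin: centre of the underside; x along its length. Its 40 mm width is the plain grip. At the start it lies, like the whole stock, on the bench mat: a fixed flat blue-grey rubber mat, 3 mm thick.
- v_block: Dark steel V-block, 60 (x) by 45 (y) by 38 high, about 0.55 kg, a 90 degree V groove, 31 wide and 15.5 deep, along x in its top. Origin: centre of the underside. Grip it across its 45 mm width (y). At the start it stands upright on the bench mat.
- shaft: Stepped round steel shaft standing on end, 74 high: foot flange 34 diameter up to height 8, body 26 diameter up to 52, journal 18 diameter up to the top; about 0.24 kg. Origin: centre of the underside; z along its axis. At the start it stands upright on the bench mat.
- gauge_tall: Tall focus gauge: square aluminium pillar 20 by 20, with fine dark graduation lines, on a square foot 34 by 34 by 6; 95 high in all, about 0.12 kg. Origin: centre of the underside; x and y square to its faces. At the start it stands upright on the bench mat.
- gauge_short: Short focus gauge: the same 20 by 20 aluminium pillar with graduation lines but only 55 high in all, on a square foot 28 by 28 by 6, about 0.07 kg. Origin: centre of the underside; x and y square to its faces. At the start it stands upright on the bench mat.
- tray_two: Fixed open tray, black walls, grey floor, outside 118 (x) by 172 (y) by 15 high; walls and dividers 4 thick, 15 high; floor 3 thick. Origin: centre of the underside, on the bench. Large compartment on the +y side, 110 (x) by 95 (y), centre x 0, y +34.5; one small one on the -y side, 110 (x) by 65 (y), centre x 0, y -49.5. Two compartments in all.
- tray_three: Fixed open tray, black walls, grey floor, outside 118 (x) by 172 (y) by 15 high; walls and dividers 4 thick, 15 high; floor 3 thick. Origin: centre of the underside, on the bench. Large compartment on the +y side, 110 (x) by 95 (y), centre x 0, y +34.5; two small ones on the -y side, each 53 (x) by 65 (y), centres x +28.5 and x -28.5, y -49.5. Three compartments in all.
- corner_stop: Aluminium corner stop (loose) lying among the stock on the bench mat: an L of two 60 mm legs, 16 wide and 22 high (27 over the two black screw heads). Origin: underside, centre of the 60 by 60 square that the L spans. Not needed today.
- pen_cup: Bystander: round steel pen cup, 80 diameter, 95 high, pens reaching up to about 155. Origin: centre of the underside. It stands on the bench beyond the trays.
- mouse: Bystander: black computer mouse, 100 (x) by 58 (y) by 34 high, on the bench beyond the stock. Origin: centre of the underside.

How it is judged:
At the end, for the whole second after the job is handed in: Each piece lies with its origin inside its own compartment, at most 4 mm above the floor, upright within 0.1 rad, at rest (under 0.02 m/s) and released (shaft and tall gauge one to each small compartment, either way); corner stop, pen cup and mouse within 15 mm of their start (x of brass_plate in the frame of tray_two between -0.055 and 0.055 m and y of brass_plate in the frame of tray_two between -0.013 and 0.082 m and z of brass_plate in the frame of tray_two between -0.002 and 0.007 m and x of gauge_short in the frame of tray_two between -0.055 and 0.055 m and y of gauge_short in the frame of tray_two between -0.082 and -0.017 m and z of gauge_short in the frame of tray_two between -0.002 and 0.007 m and x of v_block in the frame of tray_three between -0.055 and 0.055 m and y of v_block in the frame of tray_three between -0.013 and 0.082 m and z of v_block in the frame of tray_three between -0.002 and 0.007 m and (((x of shaft in the frame of tray_three between -0.055 and -0.002 m and y of shaft in the frame of tray_three between -0.082 and -0.017 m and z of shaft in the frame of tray_three between -0.002 and 0.007 m) and (x of gauge_tall in the frame of tray_three between 0.002 and 0.055 m and y of gauge_tall in the frame of tray_three between -0.082 and -0.017 m and z of gauge_tall in the frame of tray_three between -0.002 and 0.007 m)) or ((x of shaft in the frame of tray_three between 0.002 and 0.055 m and y of shaft in the frame of tray_three between -0.082 and -0.017 m and z of shaft in the frame of tray_three between -0.002 and 0.007 m) and (x of gauge_tall in the frame of tray_three between -0.055 and -0.002 m and y of gauge_tall in the frame of tray_three between -0.082 and -0.017 m and z of gauge_tall in the frame of tray_three between -0.002 and 0.007 m))) and angle between each of brass_plate, v_block, shaft, gauge_tall, gauge_short's own z axis and vertical below 0.1 rad and linear speed of each of brass_plate, v_block, shaft, gauge_tall, gauge_short below 0.02 m/s and distance of each of corner_stop, pen_cup, mouse from where it was at the start of the episode below 0.015 m); the robot touches nothing.
It fails at once if the corner stop, pen cup or mouse is pushed more than 15 mm from its place (distance of any of corner_stop, pen_cup, mouse from where it was at the start of the episode above 0.015 m).
It fails at once if a piece is tipped over (more than 0.6 rad) (angle between any of brass_plate, v_block, shaft, gauge_tall, gauge_short's own z axis and vertical above 0.6 rad).
It fails at once if a piece is dropped or flung (faster than 0.6 m/s while the fingers do not hold it) ((linear speed of brass_plate above 0.6 m/s and contact force between the fingers and brass_plate below 0.1 N) or (linear speed of v_block above 0.6 m/s and contact force between the fingers and v_block below 0.1 N) or (linear speed of shaft above 0.6 m/s and contact force between the fingers and shaft below 0.1 N) or (linear speed of gauge_tall above 0.6 m/s and contact force between the fingers and gauge_tall below 0.1 N) or (linear speed of gauge_short above 0.6 m/s and contact force between the fingers and gauge_short below 0.1 N)).
It also fails if it takes over 144 s, if anything falls off the work surface, if the arm or the gripper's body presses on something with over 40 N, if the wrist force passes 120 N, or if a joint passes its speed limit or range.

### The arm

A 7-joint arm with a two-finger parallel gripper is mounted at the origin on the work surface. World frame = base frame: x ahead of the robot, y to its left, z up, the work surface at z = 0. Lengths are in m, angles in rad, forces in N, time in s.
With the tool pointing down it reaches from about 0.425 to 0.875 m from the base axis. Payload 4.7 kg.
Tool frame: the origin (TCP) lies at the very end of the fingers, on their centre line; the grasp point (between the pads) lies behind it (ctrl.tcp_to_grasp is the y of the grasp point in the tool frame, in m); y points along the fingers, x is the direction in which the jaws open and shut, and the axes are right-handed (so a half turn about y gives the same grasp; the last joint's range is limited). The gripper opens to 87 mm and grips with 3 to 60 N. Pads are 19 mm wide; open, the fingers measure 117 mm over their backs; the gripper's body (75 mm by 190 mm) begins 51 mm behind the grasp point.
Start: joints at [1.263, 0.321, -0.07, 1.45, 0.023, 1.371, -0.057], TCP at [0.206, -0.617, 0.19] pointing down, gripper open.
Joint ranges: [-2.86, 2.86], [-0.3, 2.09], [-1.38, 1.24], [0.06, 2.45], [-1.56, 4.7], [0.09, 2.05], [-2.69, 2.69]. Speed limits (rad/s): [2.57, 2.57, 3.14, 3.14, 3.14, 3.14, 3.14].

### API

Orientations are given as a rotation vector (axis times angle).
In Python, from bench import ctrl, get_image, workorder gives the robot as it stands.
- The arm moves only by the tool drive_tool, never from a script. Its argument "increments" is text: rows parted by semicolons, each of 5 numbers parted by spaces: the shift along the tool's x, y, z in mm, then the turn about the tool's y in degrees, then the closure in counts, from 0 (fully open) to 255 (shut). In form: tx ty tz yaw fingers; .... A call has 1 to 20 rows; each row shifts and turns the commanded pose from where the row before left it, along the tool's axes as they then stand; what a row does not reach is not made up. A row lasts 1/8 s, in which the tool goes at most 62.5 mm and 10.7 degrees, less where a joint would pass 70% of its speed; a pose out of reach is approached as far as the arm can. A call is refused whole if a number of a shift passes 62.5 or a number of a turn 10.7, either way. A call with a gripper value outside its range is refused whole. The fingers move at their own pace and stop on an object; "squeeze" is the grip in N (left out, the last holds). Time passes only in rows, so rows that do not move let the fingers close. It gives the time, the measured TCP pose, the force and the opening at its end, in the units of the state.
- ctrl.get_state(): the state, without advancing time (a new reading comes with each control period).
- get_image(name): name is "scene" or "side" or "wrist"; returns a dict with "img" (420x560x3 uint8, red, green, blue), "mtx" (3x3 intrinsics, pixels), "camera_from_world" (4x4, takes a point from world to camera coordinates). Camera axes: x right, y up, looking along -z (the intrinsics and any distortion apply to the point x, -y, -z); pixel columns grow to the right and rows downward; lengths in m; the calibration is good to about 2 mm. The wrist camera is an equidistant fisheye: a pixel r from the principal point sees the ray r / f radians off the axis. A picture is of the moment at which its call begins. There is no depth.
- workorder.close_job(): hands the job in, once; it reports no verdict.
The state is a dict: "time": time; "joint_positions": joint angles; "qd": joint speeds; "joint_torque": joint torques, N m; "position": TCP position; "tool_rot": TCP orientation; "ft_force": force on the tool from outside, world axes, zero at the start; "torque": the same for the moment, N m; "grip_width": opening from 0.0 (shut) to 1.0 (fully open).
Only numpy, scipy, OpenCV 4.12 (cv2) and the standard library are available. Lean on these libraries where they do the work, as an engineer would, in place of code of your own. Each camera call takes 0.05 s, during which the arm holds its last target.

## Working session

There is one attempt and no reset: what is moved stays moved. The work goes in short steps, Python scripts to look and compute and a tool call to move; the robot and the scene stay as the last step left them, time stands still between calls to the robot, and variables do not carry over. Pictures are saved under pics/ and viewed, and the job is handed in when it is done.

Besides the shell and the picture viewer there is one more tool, called after ">>>" by a JSON object that holds its "op" and its "data". drive_tool: Moves the arm, as the interface text tells. Its arguments: {"type":"object","properties":{"increments":{"type":"string"},"squeeze":{"type":"number"}},"required":["increments"]}

```bash
ls; mkdir -p pics; python3 - <<'E'
from bench import ctrl,get_image
import cv2
print(ctrl.get_state()); print(ctrl.tcp_to_grasp)
for n in("scene","side","wrist"):
    d=get_image(n); cv2.imwrite(f"pics/{n}0.png",d["img"][:,:,::-1]); print(n,d["mtx"].tolist(),d["camera_from_world"].round(4).tolist(),[k for k in d])
E
```

```text
pics
{'time': 0.0, 'joint_positions': array([ 1.26310302,  0.32179965, -0.07006741,  1.45168048,  0.02258165,
        1.3707946 , -0.05688849]), 'qd': array([-0.00050317,  0.000243  , -0.00093094, -0.00169712,  0.00134258,
        0.00091824,  0.00174557]), 'joint_torque': array([-1.30951194e-04, -4.91291642e+01, -4.04124800e-01, -3.12525523e+01,
       -6.40408276e-02,  4.35824599e-02,  1.64534522e-04]), 'position': array([ 0.20532469, -0.61606722,  0.18877385]), 'tool_rot': array([-1.34336498,  0.97011032, -0.96748107]), 'ft_force': array([-0.25585099, -0.14094791, -0.12138754]), 'torque': array([ 0.00720969, -0.00895604,  0.01571915]), 'grip_width': 0.9961874293067282}
-0.0187
scene [[540.1060897197087, 0.0, 276.6743194183359], [0.0, 540.1060897197087, 207.32971193545512], [0.0, 0.0, 1.0]] [[-0.4005, 0.9161, -0.02, 0.2515], [-0.5798, -0.2365, 0.7797, 0.3235], [0.7095, 0.3239, 0.6259, -1.8606], [0.0, 0.0, 0.0, 1.0]] ['img', 'mtx', 'camera_from_world']
side [[419.56037035299175, 0.0, 276.63854293985963], [0.0, 419.56037035299175, 212.32951198734952], [0.0, 0.0, 1.0]] [[-0.7218, -0.6921, 0.0006, 0.4076], [0.3554, -0.3699, 0.8584, -0.2642], [-0.5939, 0.6198, 0.513, -0.5178], [0.0, 0.0, 0.0, 1.0]] ['img', 'mtx', 'camera_from_world']
wrist [[325.19226210127806, 0.0, 287.2258370044859], [0.0, 325.19226210127806, 207.53748223890864], [0.0, 0.0, 1.0]] [[0.3158, -0.9488, -0.0021, -0.6487], [0.9039, 0.3016, -0.3032, 0.0365], [0.2883, 0.0939, 0.9529, -0.3923], [0.0, 0.0, 0.0, 1.0]] ['img', 'mtx', 'camera_from_world']
```

View pics/scene0.png

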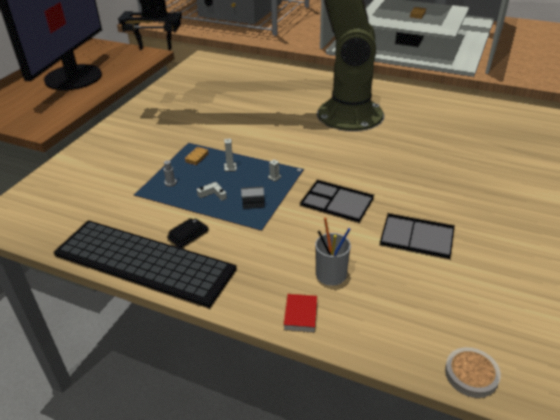

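View pics/side0.png

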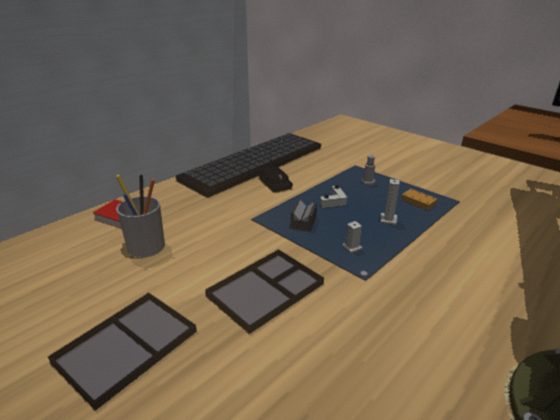

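View pics/wrist0.png

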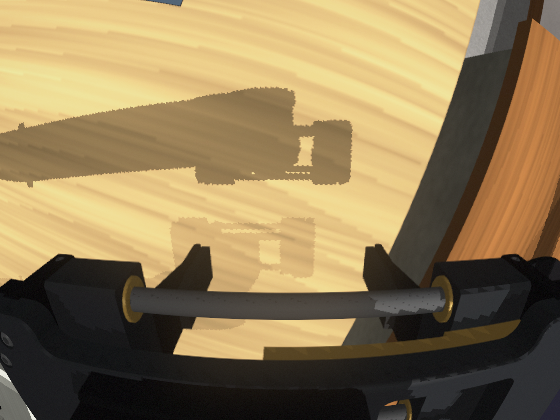

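The scene shows the stock on the mat: shaft (168,175), plate (197,156), tall gauge (230,155), short gauge (274,171), V-block (253,198) and corner stop (211,190). The three-compartment tray is at (337,200), the two-compartment tray at (418,236) and the pen cup at (332,258). The side view shows the same items, with the small compartments toward the mat. The wrist view shows only bare bench.

```bash
cat > h.py <<'E'
import numpy as np, cv2
from scipy.spatial.transform import Rotation as R
from bench import ctrl,get_image
FLIP=np.diag([1,-1,-1.])
def cam(d):
    M=d["camera_from_world"]; return M[:3,:3],M[:3,3]
def ray(d,uv,fish=False):
    Rm,t=cam(d);K=d["mtx"]
    x=(uv[0]-K[0,2])/K[0,0];y=(uv[1]-K[1,2])/K[1,1]
    if fish:
        r=np.hypot(x,y); v=np.array([x,y,0])/max(r,1e-9)*np.sin(r); v[2]=np.cos(r)
    else: v=np.array([x,y,1.])
    v=FLIP@v
    return -Rm.T@t, Rm.T@(v/np.linalg.norm(v))
def onz(d,uv,z,fish=False):
    o,v=ray(d,uv,fish); return o+v*(z-o[2])/v[2]
def proj(d,P,fish=False):
    Rm,t=cam(d);K=d["mtx"]
    p=FLIP@(Rm@np.asarray(P,float)+t)
    if fish:
        th=np.arctan2(np.hypot(p[0],p[1]),p[2]); n=np.hypot(p[0],p[1])+1e-12
        q=p[:2]/n*th
    else: q=p[:2]/p[2]
    return np.array([K[0,0]*q[0]+K[0,2],K[1,1]*q[1]+K[1,2]])
def tri(rays):
    A=np.zeros((3,3));b=np.zeros(3)
    for o,v in rays:
        P=np.eye(3)-np.outer(v,v);A+=P;b+=P@o
    x=np.linalg.solve(A,b); return x,[np.linalg.norm((np.eye(3)-np.outer(v,v))@(x-o)) for o,v in rays]
def toolR(): return R.from_rotvec(ctrl.get_state()["tool_rot"]).as_matrix()
def save(d,name,box=None,s=1):
    im=d["img"][:,:,::-1]
    if box: im=im[box[1]:box[3],box[0]:box[2]]
    im=cv2.resize(im,None,fx=s,fy=s,interpolation=cv2.INTER_CUBIC); cv2.imwrite("pics/"+name,im)
E
python3 - <<'E'
from h import *
np.set_printoptions(precision=4,suppress=True)
print(toolR())
s=get_image("scene");e=get_image("side")
pts={"shaft_foot":((169,183),(369,183),.003),"plate":((197,157),(419,199),.01),"gt":((230,168),(389,218),.003),"gs":((274,178),(353,247),.003),"vb":((253,198),(304,216),.02),"cs":((211,190),(334,198),.02),"t3":((337,201),(265,288),.01),"t2":((418,236),(125,345),.01),"cup":((332,280),(143,248),.0),"mouse":((188,232),(276,178),.02)}
for k,(a,b,z) in pts.items(): print(k,onz(s,a,z),onz(e,b,z),*tri([ray(s,a),ray(e,b)]))
save(s,"sc_stock.png",(130,130,310,230),4);save(s,"sc_tr.png",(290,170,470,270),4)
save(e,"se_stock.png",(250,140,470,280),3.6);save(e,"se_tr.png",(40,240,340,410),2.6)
E
```

```text
[[ 0.3163 -0.0006  0.9487]
 [-0.9487  0.0014  0.3163]
 [-0.0015 -1.     -0.0001]]
shaft_foot [ 0.5866 -0.357   0.003 ] [ 0.5773 -0.3568  0.003 ] [ 0.5809 -0.362  -0.0011] [np.float64(0.0010319802094431005), np.float64(0.001031980209443135)]
plate [ 0.447  -0.3444  0.01  ] [ 0.4384 -0.3552  0.01  ] [ 0.4388 -0.3515  0.0076] [np.float64(0.004027010321032863), np.float64(0.0040270103210328775)]
gt [ 0.4529 -0.2285  0.003 ] [ 0.4498 -0.2411  0.003 ] [ 0.4482 -0.2332  0.0033] [np.float64(0.004231469759160157), np.float64(0.004231469759160095)]
gs [ 0.4504 -0.086   0.003 ] [ 0.4435 -0.094   0.003 ] [ 0.444 -0.091  0.001] [np.float64(0.0035178109628732474), np.float64(0.0035178109628733086)]
vb [ 0.5785 -0.0914  0.02  ] [ 0.5739 -0.095   0.02  ] [ 0.5748 -0.0944  0.0183] [np.float64(0.0017881078404803172), np.float64(0.0017881078404804233)]
cs [ 0.5897 -0.2153  0.02  ] [ 0.576  -0.2046  0.02  ] [ 0.5841 -0.218   0.0132] [np.float64(0.0018749723582502814), np.float64(0.0018749723582502191)]
t3 [0.4929 0.1199 0.01  ] [0.4775 0.1198 0.01  ] [0.483  0.1159 0.0029] [np.float64(0.0014059195049386248), np.float64(0.001405919504938656)]
t2 [0.5514 0.3521 0.01  ] [0.5368 0.35   0.01  ] [0.5429 0.3497 0.0033] [np.float64(0.0017343700036689014), np.float64(0.0017343700036688589)]
cup [0.7666 0.2006 0.    ] [0.7469 0.1964 0.    ] [ 0.7572  0.1949 -0.0085] [np.float64(0.0033533081379670334), np.float64(0.0033533081379670117)]
mouse [ 0.767  -0.1831  0.02  ] [ 0.7461 -0.1868  0.02  ] [ 0.7557 -0.1934  0.0113] [np.float64(0.00362193405198427), np.float64(0.003621934051984309)]
```

View pics/sc_stock.png

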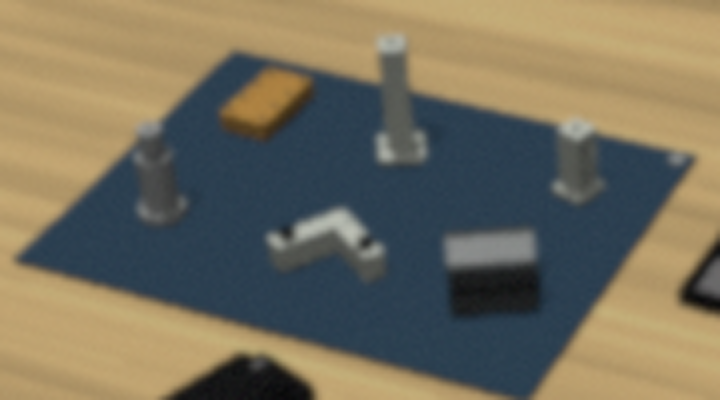

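View pics/se_stock.png

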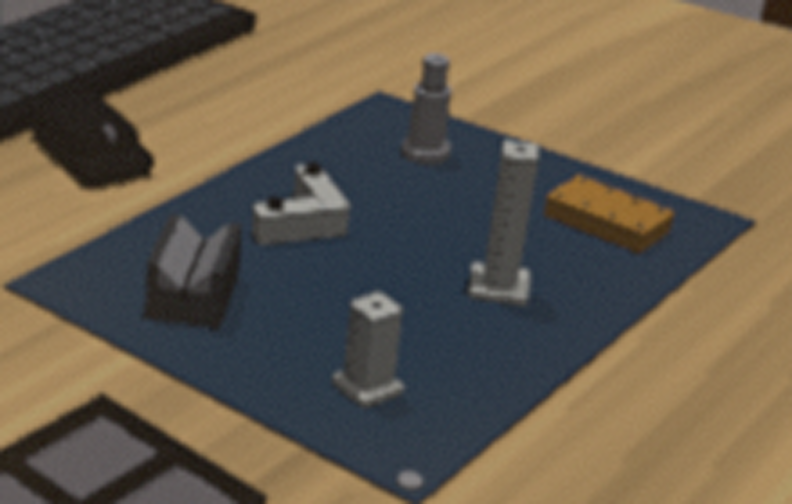

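View pics/se_tr.png

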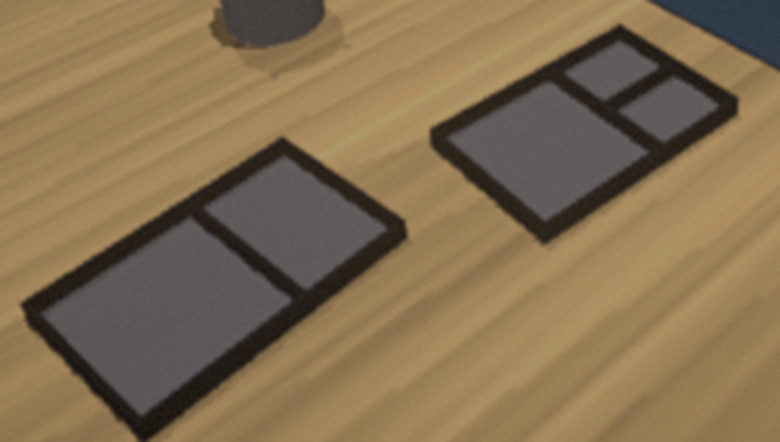

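View pics/sc_tr.png

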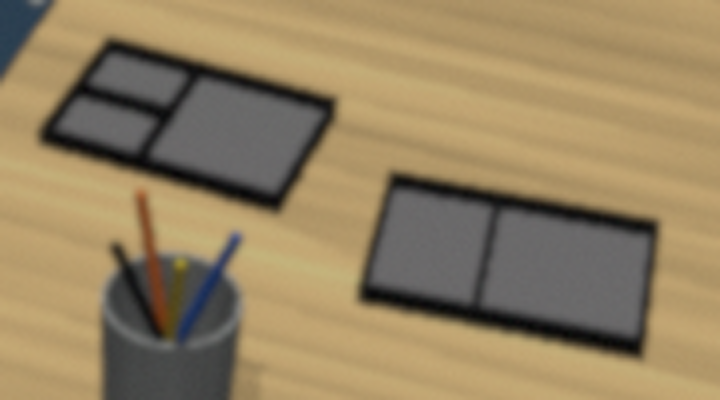

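>>> {"op": "drive_tool", "data": {"increments": "-27 -5 35 0 0;-27 -5 35 0 0;-27 -5 35 0 0;-27 -5 35 0 0;-27 -5 35 0 0;-27 -5 35 0 0;-27 -5 35 0 0;-27 -5 35 0 0;-27 -5 35 0 0;-27 -5 35 0 0;0 0 0 0 0;0 0 0 0 0;0 0 0 0 0"}}

```text
time: 1.88
position: [0.4512, -0.2512, 0.2396]
tool_rot: [-1.344, 0.971, -0.971]
ft_force: [-0.1, -0.2, -0.5]
grip_width: 0.999
```

```bash
python3 - <<'E'
from h import *
d=get_image("wrist"); save(d,"w1.png",None,1.42); np.save("w1.npy",d,allow_pickle=True)
print(ctrl.get_state()["position"],toolR().round(3).tolist())
E
```

```text
[ 0.45131533 -0.25107958  0.23955781] [[0.314, -0.001, 0.949], [-0.949, -0.0, 0.314], [-0.0, -1.0, -0.001]]
```

View pics/w1.png

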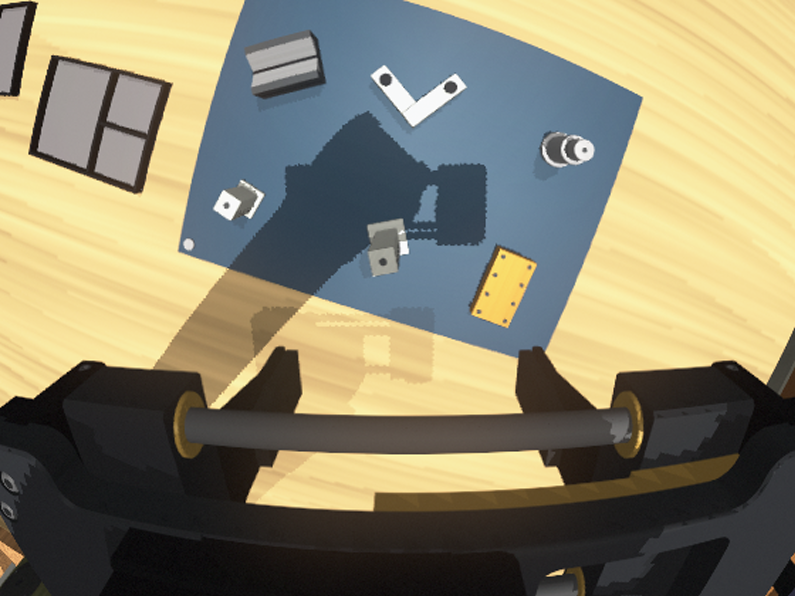

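Wrist view (1.42x) with everything in sight: V-block (285,62), corner stop (415,95), shaft top (585,150), short gauge top (228,205), tall gauge top (383,262), plate (503,287) and tray three (100,123). I'll take a second view further left.

>>> {"op": "drive_tool", "data": {"increments": "-36 0 12 0 0;-36 0 12 0 0;-36 0 12 0 0;-36 0 12 0 0;-36 0 12 0 0;-36 0 12 0 0;0 0 0 0 0;0 0 0 0 0;0 0 0 0 0"}}

```text
time: 3.05
position: [0.4521, -0.0237, 0.2397]
tool_rot: [-1.344, 0.971, -0.971]
ft_force: [0.1, 0.8, 0.2]
grip_width: 1.002
```

```bash
python3 - <<'E'
from h import *
d=get_image("wrist"); save(d,"w2.png",None,1.42); np.save("w2.npy",d,allow_pickle=True)
print(ctrl.get_state()["position"],toolR().round(3).tolist())
w1=np.load("w1.npy",allow_pickle=True).item()
save(w1,"w1a.png",(110,0,370,200),3)
save(w1,"w1b.png",(240,70,460,250),3.3)
save(d,"w2a.png",(230,0,530,220),2.6)
E
```

```text
[ 0.45208786 -0.02352184  0.23967877] [[0.314, -0.0, 0.949], [-0.949, 0.0, 0.314], [-0.0, -1.0, -0.0]]
```

View pics/w2.png

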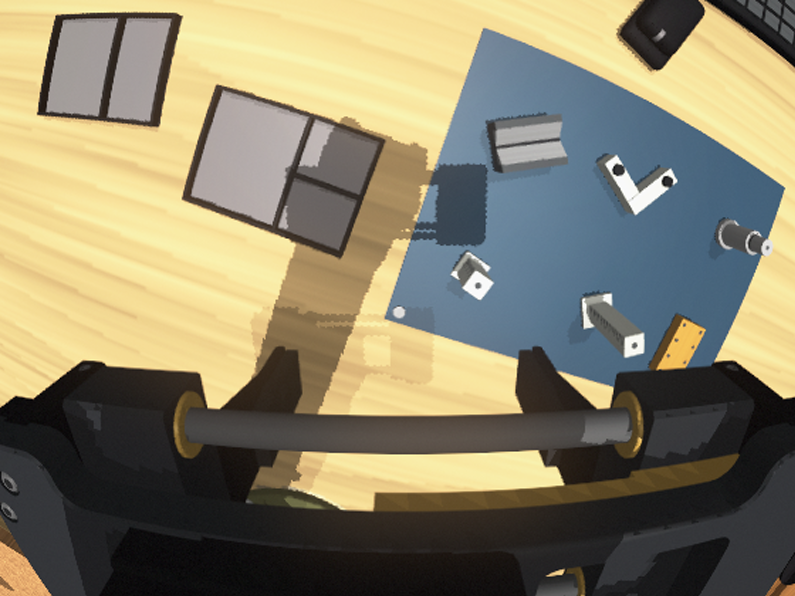

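View pics/w1a.png

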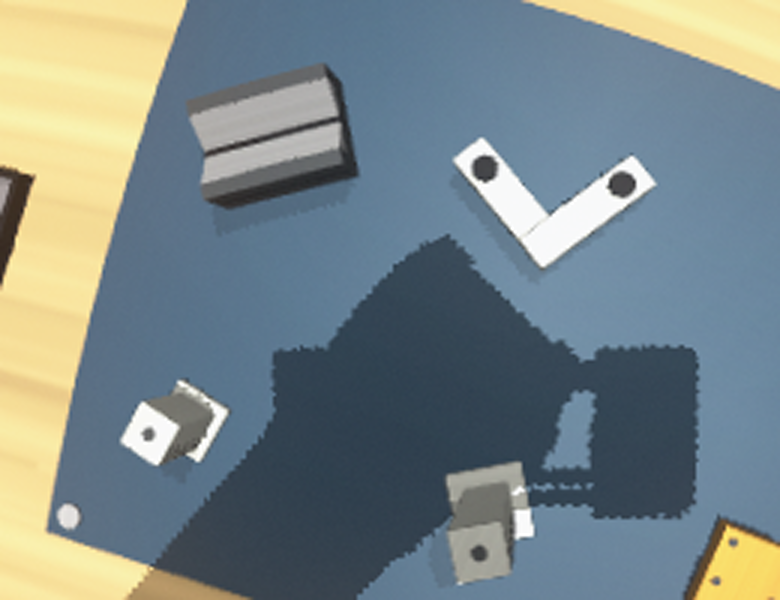

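View pics/w1b.png

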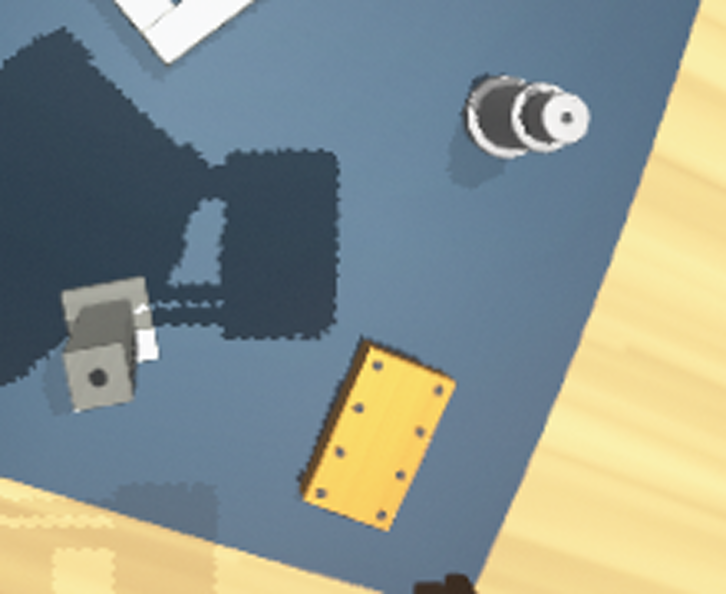

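View pics/w2a.png

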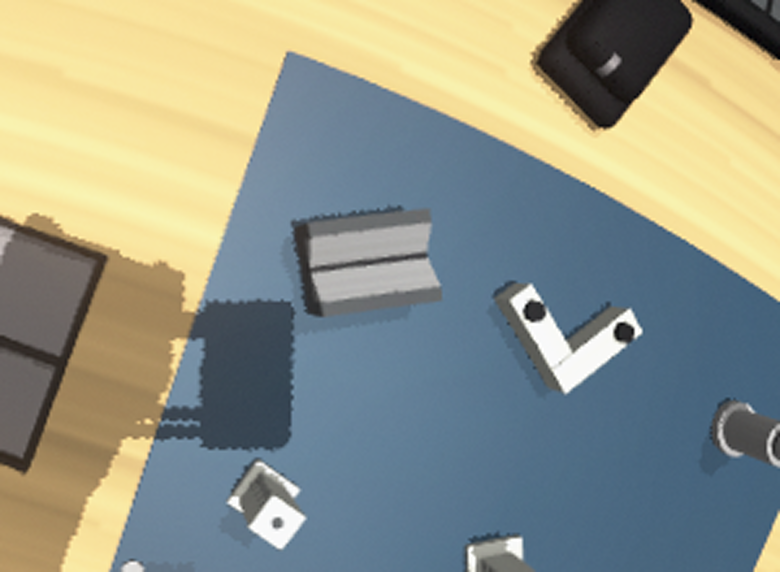

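```bash
cat > m.py <<'E'
from h import *
np.set_printoptions(precision=4,suppress=True)
w1=np.load("w1.npy",allow_pickle=True).item();w2=np.load("w2.npy",allow_pickle=True).item()
W={"1":(w1,0,0,1.42),"2":(w2,0,0,1.42),"1a":(w1,110,0,3),"1b":(w1,240,70,3.3),"2a":(w2,230,0,2.6)}
def px(k,p):
    d,x0,y0,s=W[k]; return d,(x0+(p[0]+.5)/s-.5,y0+(p[1]+.5)/s-.5)
def z_(k,p,z): d,u=px(k,p); return onz(d,u,z,True)
def T(*a): return tri([ray(*px(k,p),True) for k,p in a])
E
python3 - <<'E'
from m import *
print("GS",T(("1a",(148,434)),("2a",(277,523))))
print("GT",T(("1a",(479,553)),("2",(634,345))))
print("SH",T(("1b",(566,118)),("2",(767,247))))
print("stud",T(("1a",(68,516)),("2",(399,312))))
print("CS screws",T(("1a",(484,168)),("2a",(535,311))),T(("1a",(622,184)),("2a",(624,332))))
print("T3");
for a,b in zip([(54,56),(171,84),(142,192),(30,153)],[(218,86),(384,141),(341,256),(183,198)]): print(T(("1",a),("2",b)), z_("2",b,.015))
print("T2");
for b in [(57,17),(181,13),(158,126),(39,113)]: print(z_("2",b,.015))
P=[z_("1b",p,.019) for p in [(368,342),(455,382),(388,530),(305,493)]]
print("plate",np.mean(P,0)); print(np.array(P))
H=[z_("1b",p,.019) for p in [(377,366),(438,390),(381,515),(321,493)]];print("holes",np.mean(H,0))
for n,a,b in[("long",P[0],P[3]),("long2",P[1],P[2]),("w",P[0],P[1]),("hl",H[0],H[3]),("hl2",H[1],H[2])]:
    v=b-a;print(n,np.degrees(np.arctan2(v[1],v[0])),np.linalg.norm(v))
F=[z_("1a",p,.009) for p in[(180,380),(228,411),(196,461)]]
v=F[1]-F[0];print("GSfoot",np.degrees(np.arctan2(v[1],v[0])),np.linalg.norm(v),(F[0]+F[2])/2)
v=F[2]-F[1];print("GSfoot",np.degrees(np.arctan2(v[1],v[0])),np.linalg.norm(v))
F=[z_("1b",p,.009) for p in[(62,291),(145,277),(158,358)]]
v=F[1]-F[0];print("GTfoot",np.degrees(np.arctan2(v[1],v[0])),np.linalg.norm(v),(F[0]+F[2])/2)
v=F[2]-F[1];print("GTfoot",np.degrees(np.arctan2(v[1],v[0])),np.linalg.norm(v))
def crop(d,x0,y0,x1,y1,s): return cv2.resize(d["img"][y0:y1,x0:x1,::-1],None,fx=s,fy=s,interpolation=cv2.INTER_CUBIC)
a=crop(w1,165,10,235,75,5.5);b=crop(w2,335,75,405,125,5.5)
c=np.zeros((a.shape[0],a.shape[1]+b.shape[1],3),np.uint8);c[:,:a.shape[1]]=a;c[:b.shape[0],a.shape[1]:]=b
cv2.imwrite("pics/vb.png",c)
E
```

```text
GS (array([ 0.4448, -0.0884,  0.0582]), [np.float64(5.776493404074643e-05), np.float64(5.776493404062092e-05)])
GT (array([ 0.4479, -0.2318,  0.0971]), [np.float64(5.2335640907779025e-06), np.float64(5.2335640908637815e-06)])
SH (array([ 0.5824, -0.3558,  0.0761]), [np.float64(0.00014640598252183172), np.float64(0.0001464059825220839)])
stud (array([ 0.3824, -0.0368,  0.0055]), [np.float64(6.269166039334575e-05), np.float64(6.269166039344234e-05)])
CS screws (array([ 0.5865, -0.1853,  0.0284]), [np.float64(8.993423726431372e-05), np.float64(8.993423726439236e-05)]) (array([ 0.598 , -0.2407,  0.0274]), [np.float64(7.152948136564362e-06), np.float64(7.1529481364308245e-06)])
T3
(array([0.5446, 0.1971, 0.0102]), [np.float64(0.0001061349522694547), np.float64(0.00010613495226939203)]) [0.5443 0.1949 0.015 ]
(array([0.5355, 0.0275, 0.0007]), [np.float64(0.0003628386354880551), np.float64(0.0003628386354880829)]) [0.535  0.0267 0.015 ]
(array([ 0.4182,  0.034 , -0.0015]), [np.float64(0.0009551771792236079), np.float64(0.0009551771792235446)]) [0.4215 0.0328 0.015 ]
(array([0.4294, 0.2041, 0.0111]), [np.float64(6.710001925160551e-05), np.float64(6.710001925156375e-05)]) [0.4304 0.2023 0.015 ]
T2
[0.5907 0.434  0.015 ]
[0.6088 0.2609 0.015 ]
[0.4933 0.2492 0.015 ]
[0.4789 0.4238 0.015 ]
plate [ 0.4406 -0.3503  0.019 ]
[[ 0.4766 -0.3311  0.019 ]
 [ 0.4731 -0.3717  0.019 ]
 [ 0.4042 -0.3691  0.019 ]
 [ 0.4087 -0.3292  0.019 ]]
holes [ 0.4391 -0.3508  0.019 ]
long 178.41852537567544 0.06789026672356258
long2 177.83783026543534 0.06890477521506153
w -94.95374556684206 0.040745425222964045
hl 177.483689236446 0.05783868633398242
hl2 177.52978333045553 0.05806010587734153
GSfoot -105.94156806027334 0.027199219488789953 [ 0.4448 -0.0883  0.009 ]
GSfoot 161.0264906967472 0.02792697370333873
GTfoot -62.34056578796187 0.03372388187319394 [ 0.4486 -0.2318  0.009 ]
GTfoot -152.85024818221316 0.03358731140771718
```

View pics/vb.png

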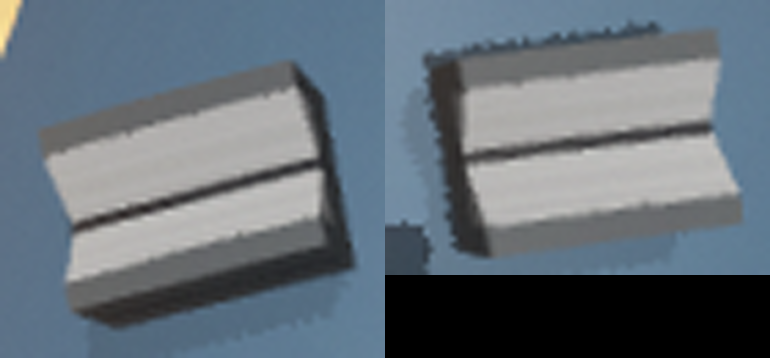

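```bash
python3 - <<'E'
import m; from m import *
W["v1"]=(w1,165,10,5.5);W["v2"]=(w2,335,75,5.5)
A=[(40,130),(292,62),(326,245),(72,310)];B=[(75,62),(333,30),(357,222),(105,257)]
Q=[T(("v1",a),("v2",b)) for a,b in zip(A,B)]
for q in Q: print(q[0],q[1][0])
for k,Z in(("v1",A),("v2",B)):
    q=np.array([z_(k,p,.041) for p in Z]);v=q[1]-q[0];w=q[2]-q[3];u=q[3]-q[0]
    print(k,q.mean(0),[np.degrees(np.arctan2(x[1],x[0])) for x in(v,w,u)],[np.linalg.norm(x) for x in(v,w,u)])
for n,C in(("T3",[(.5443,.1949),(.535,.0267),(.4215,.0328),(.4304,.2023)]),("T2",[(.5907,.434),(.6088,.2609),(.4933,.2492),(.4789,.4238)])):
    C=np.array(C);src=np.array([(.059,.086),(.059,-.086),(-.059,-.086),(-.059,.086)])
    a=C-C.mean(0);th=np.arctan2((src[:,0]*a[:,1]-src[:,1]*a[:,0]).sum(),(src*a).sum());Rm=np.array([[np.cos(th),-np.sin(th)],[np.sin(th),np.cos(th)]])
    print(n,C.mean(0),np.degrees(th),a-src@Rm.T)
    for c in[(0,.0345),(0,-.0495),(.0285,-.0495),(-.0285,-.0495)]: print(c,C.mean(0)+Rm@c)
E
```

```text
[ 0.5812 -0.0578  0.0407] 0.0003358222331212972
[ 0.6097 -0.1104  0.0413] 0.00021912285880878785
[ 0.571  -0.1312  0.0397] 1.4002085673264072e-05
[ 0.5425 -0.0787  0.0397] 0.00026287349540086297
v1 [ 0.5761 -0.0947  0.041 ] [np.float64(-61.89283243076859), np.float64(-61.74728524933777), np.float64(-151.2898467155628)] [np.float64(0.05945929661698478), np.float64(0.059430597689845446), np.float64(0.04424369917328101)]
v2 [ 0.576  -0.0944  0.041 ] [np.float64(-61.1022943446623), np.float64(-61.289254873875876), np.float64(-151.84534492791659)] [np.float64(0.06028998253760283), np.float64(0.0597108717896738), np.float64(0.04383725628844157)]
T3 [0.4828 0.1142] -3.1837015568044613 [[-0.0022 -0.0019]
 [-0.0019  0.0017]
 [ 0.0024  0.0012]
 [ 0.0017 -0.001 ]]
(0, 0.0345) [0.4847 0.1486]
(0, -0.0495) [0.4801 0.0648]
(0.0285, -0.0495) [0.5085 0.0632]
(-0.0285, -0.0495) [0.4516 0.0663]
T2 [0.5429 0.342 ] 5.390593235264414 [[-0.0029  0.0009]
 [-0.0009 -0.001 ]
 [ 0.001  -0.0016]
 [ 0.0028  0.0017]]
(0, 0.0345) [0.5397 0.3763]
(0, -0.0495) [0.5476 0.2927]
(0.0285, -0.0495) [0.5759 0.2954]
(-0.0285, -0.0495) [0.5192 0.29  ]
```

```bash
cat > plan.py <<'E'
import sys
from h import *
def plan(x,y,z,psi):
    s=ctrl.get_state();p=s["position"];Rm=toolR()
    cur=np.degrees(np.arctan2(Rm[1,0],Rm[0,0]));dy=-(psi-cur)
    c,sn=np.cos(np.radians(psi)),np.sin(np.radians(psi))
    d=np.array([x,y,z])-p
    print(f"t{s['time']:.1f} pos {p.round(4)} psi {cur:.1f} tilt {np.degrees(np.arccos(-Rm[2,1])):.2f} q {s['joint_positions'].round(2)} f {s['ft_force'].round(1)} w {s['grip_width']*87:.1f}")
    print(f"yaw first {dy:.1f}; then tx {1000*(c*d[0]+sn*d[1]):.1f} ty {-1000*d[2]:.1f} tz {1000*(-sn*d[0]+c*d[1]):.1f}")
if __name__=="__main__": plan(*map(float,sys.argv[1:5]))
E
python3 plan.py .576 -.0945 .10 28.5
```

```text
t3.1 pos [ 0.4521 -0.0235  0.2397] psi -71.7 tilt 0.02 q [ 0.67 -0.12 -0.61  1.81 -0.07  1.43 -1.18] f [-0.7 -0.7 -0. ] w 87.1
yaw first -100.2; then tx 75.0 ty 139.7 tz -121.5
```

>>> {"op": "drive_tool", "data": {"increments": "0 5 0 -10 0;0 5 0 -10 0;0 5 0 -10 0;0 5 0 -10 0;0 5 0 -10 0;0 5 0 -10 0;0 5 0 -10 0;0 5 0 -10 0;0 5 0 -10 0;0 5 0 -10 0;15 18 -24 0 0;15 18 -24 0 0;15 18 -24 0 0;15 18 -24 0 0;15 18 -25 0 0;0 0 0 0 0;0 0 0 0 0;0 0 0 0 0"}}

```text
time: 5.35
position: [0.5757, -0.0925, 0.1006]
tool_rot: [-1.536, -0.39, 0.389]
ft_force: [0.7, -0.2, 1.0]
grip_width: 0.999
```

```bash
python3 plan.py .576 -.0945 .010 28.5; python3 - <<'E'
from h import *
d=get_image("wrist"); save(d,"w3.png",None,1.42)
E
```

```text
t5.3 pos [ 0.5757 -0.0925  0.1006] psi 28.5 tilt 0.06 q [ 0.54  0.28 -0.49  1.72  0.14  1.18  0.5 ] f [ 0.7 -0.2  1. ] w 86.9
yaw first -0.0; then tx -0.6 ty 90.6 tz -1.9
```

View pics/w3.png

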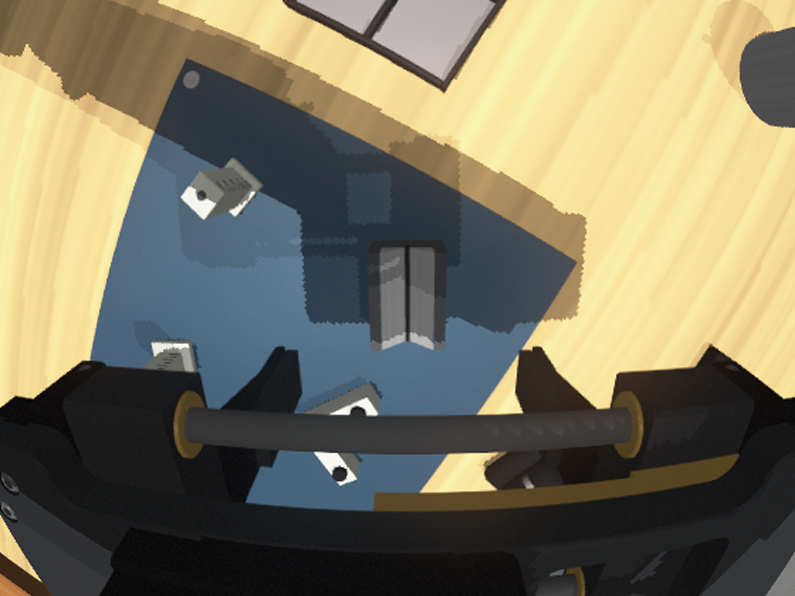

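The V-block is aligned and centred between the fingers (407 against 408 px). Descending and gripping.

>>> {"op": "drive_tool", "data": {"increments": "0 15 -1 0 0;0 15 -1 0 0;0 15 0 0 0;0 15 0 0 0;0 15 0 0 0;0 10 0 0 0;0 6 0 0 0;0 0 0 0 0;0 0 0 0 60;0 0 0 0 120;0 0 0 0 180;0 0 0 0 255;0 0 0 0 255;0 0 0 0 255;0 0 0 0 255", "squeeze": 40}}

```text
time: 7.28
position: [0.5767, -0.0946, 0.0088]
tool_rot: [-1.536, -0.389, 0.389]
ft_force: [0.0, -0.3, 0.3]
grip_width: 0.287
```

```bash
python3 plan.py .576 -.0945 .10 28.5; python3 - <<'E'
from h import *
d=get_image("wrist"); save(d,"w4.png",None,1.42)
d=get_image("side"); save(d,"s4.png",(200,100,480,310),2.8)
E
```

```text
t7.3 pos [ 0.5767 -0.0946  0.0088] psi 28.4 tilt 0.00 q [ 0.52  0.38 -0.47  1.8   0.2   1.01  0.46] f [ 0.  -0.3  0.3] w 25.0
yaw first -0.1; then tx -0.6 ty -91.2 tz 0.4
```

View pics/w4.png

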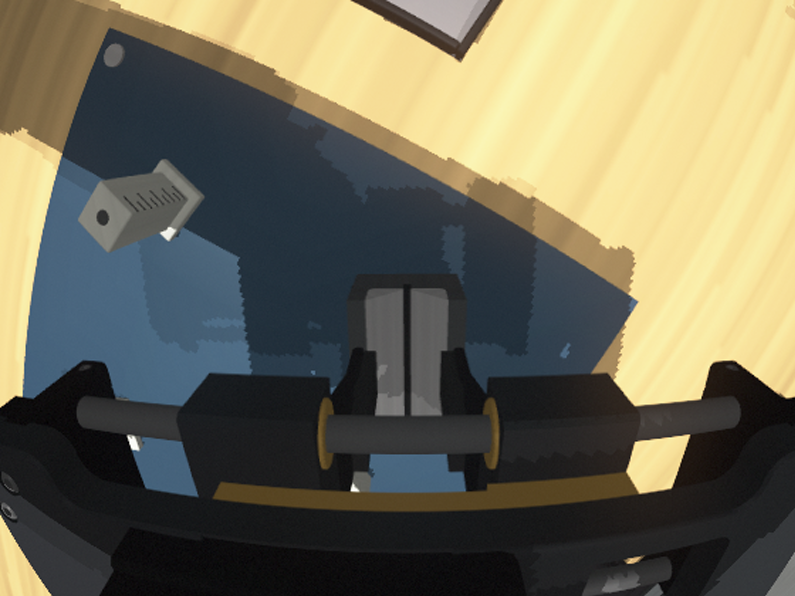

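View pics/s4.png

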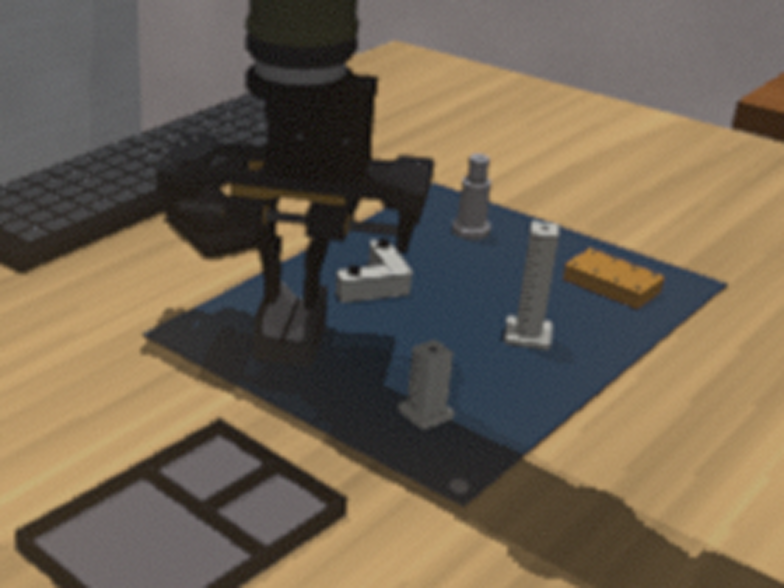

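```bash
python3 - <<'E'
from h import *
d=get_image("wrist"); s=ctrl.get_state();Rm=toolR();p=s["position"]
f=lambda t:(proj(d,p+Rm@np.array(t),True)*1.42).round(0)
for h in(0,-.0187,-.04,-.06):
  for x in(-.0125,.0125,-.0225,.0225,.0435):
    print(h,x,f((x,h,0)),f((x,h,.0095)))
c,sn=np.cos(np.radians(-61.5)),np.sin(np.radians(-61.5))
for z in(.003,.041):
  for a,b in((30,22.5),(30,-22.5),(-30,-22.5),(-30,22.5)):
    print("vb",z,a,b,(proj(d,(.576+(c*a-sn*b)/1e3,-.0945+(sn*a+c*b)/1e3,z),True)*1.42).round(0))
save(d,"w5.png",(220,180,350,360),4)
E
```

```text
0 -0.0125 [381. 341.] [380. 321.]
0 0.0125 [435. 341.] [435. 321.]
0 -0.0225 [359. 341.] [358. 321.]
0 0.0225 [457. 341.] [457. 321.]
0 0.0435 [501. 340.] [503. 321.]
-0.0187 -0.0125 [378. 358.] [378. 338.]
-0.0187 0.0125 [437. 358.] [438. 338.]
-0.0187 -0.0225 [355. 358.] [354. 337.]
-0.0187 0.0225 [461. 358.] [462. 337.]
-0.0187 0.0435 [509. 357.] [511. 337.]
-0.04 -0.0125 [375. 382.] [374. 360.]
-0.04 0.0125 [441. 382.] [441. 360.]
-0.04 -0.0225 [349. 382.] [348. 360.]
-0.04 0.0225 [467. 382.] [468. 360.]
-0.04 0.0435 [520. 381.] [523. 359.]
-0.06 -0.0125 [371. 410.] [370. 386.]
-0.06 0.0125 [445. 410.] [445. 386.]
-0.06 -0.0225 [342. 410.] [340. 385.]
-0.06 0.0225 [474. 409.] [475. 385.]
-0.06 0.0435 [533. 407.] [536. 384.]
vb 0.003 30 22.5 [452. 390.]
vb 0.003 30 -22.5 [362. 390.]
vb 0.003 -30 -22.5 [357. 274.]
vb 0.003 -30 22.5 [456. 273.]
vb 0.041 30 22.5 [460. 434.]
vb 0.041 30 -22.5 [354. 434.]
vb 0.041 -30 -22.5 [346. 300.]
vb 0.041 -30 22.5 [467. 300.]
```

View pics/w5.png

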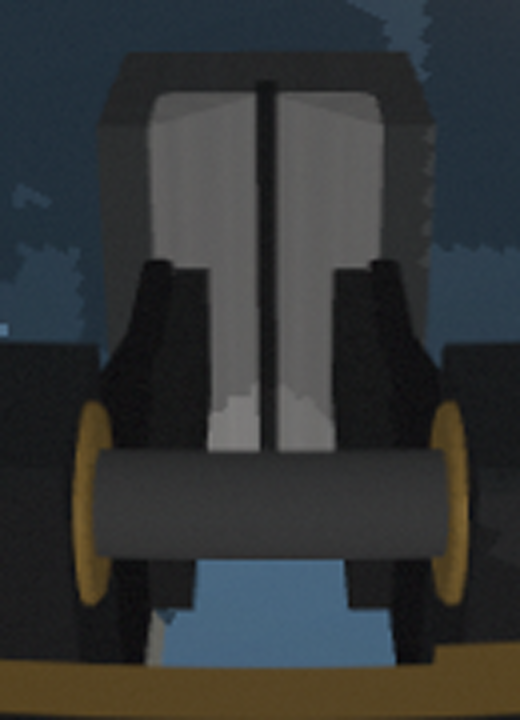

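```bash
python3 - <<'E'
from h import *
s=ctrl.get_state();Rm=toolR();p=s["position"];print(p,s["grip_width"],s["time"])
d=get_image("side");im=d["img"][:,:,::-1].copy()
im=cv2.resize(im[120:260,230:380],None,fx=4,fy=4,interpolation=cv2.INTER_CUBIC)
for h,c in((0,(0,0,255)),(-.0187,(0,255,0)),(-.03,(255,255,0)),(-.0697,(255,0,255))):
  for x in(-.0125,.0125):
    u=(proj(d,p+Rm@np.array((x,h,0)))-[230,120]+.5)*4-.5; cv2.circle(im,tuple(int(round(v)) for v in u),3,c,-1)
cv2.imwrite("pics/s5.png",im)
E
```

```text
[ 0.57667738 -0.09456773  0.00878797] 0.15269070393741713 7.425
```

View pics/s5.png

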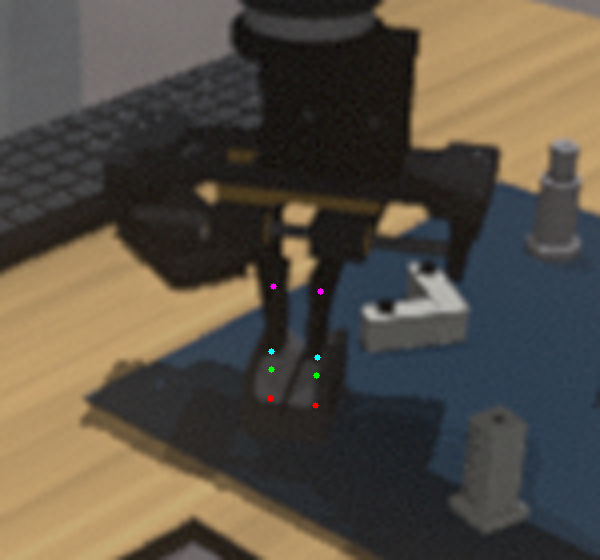

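The fingers closed above the block: the side and wrist views both put the real fingertips about 30 mm above the reported TCP. I'll lift clear and measure that offset before grasping.

>>> {"op": "drive_tool", "data": {"increments": "0 -10 0 0 255;0 -15 0 0 255;0 -20 0 0 0;0 -20 0 0 0;0 -20 0 0 0;0 -5 0 0 0;0 0 0 0 0;0 0 0 0 0"}}

```text
time: 8.48
position: [0.576, -0.0946, 0.0979]
tool_rot: [-1.535, -0.388, 0.39]
ft_force: [1.3, 0.0, -0.2]
grip_width: 0.607
```

```bash
python3 - <<'E'
from h import *
s=ctrl.get_state();Rm=toolR();p=s["position"];print(p,s["grip_width"],s["time"])
w=get_image("wrist");save(w,"w6.png",(150,220,430,350),2.8)
def mk(n,x0,y0,x1,y1,k,name):
  d=get_image(n);im=d["img"][:,:,::-1].copy()
  im=cv2.resize(im[y0:y1,x0:x1],None,fx=k,fy=k,interpolation=cv2.INTER_CUBIC)
  for h,c in((0,(0,0,255)),(-.0187,(0,255,0)),(-.03,(255,255,0)),(-.0697,(255,0,255))):
   for x in(-.0435,.0435):
    u=(proj(d,p+Rm@np.array((x,h,0)))-[x0,y0]+.5)*k-.5; cv2.circle(im,tuple(int(round(v)) for v in u),2,c,-1)
  cv2.imwrite("pics/"+name,im)
mk("side",230,40,380,240,3,"s6.png");mk("scene",180,80,320,220,4,"c6.png")
E
```

```text
[ 0.57598474 -0.09457498  0.09792602] 0.6070099996033385 8.475
```

View pics/w6.png

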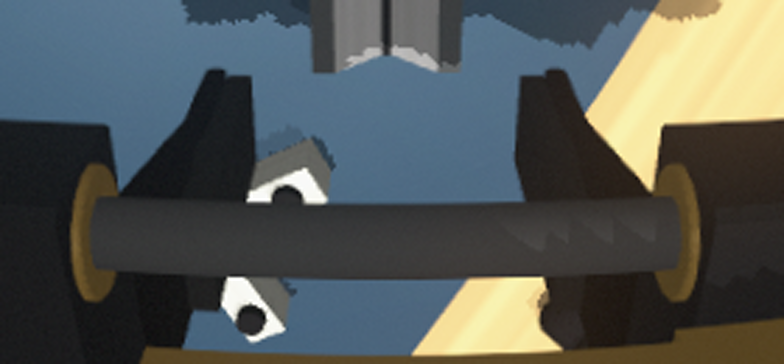

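View pics/s6.png

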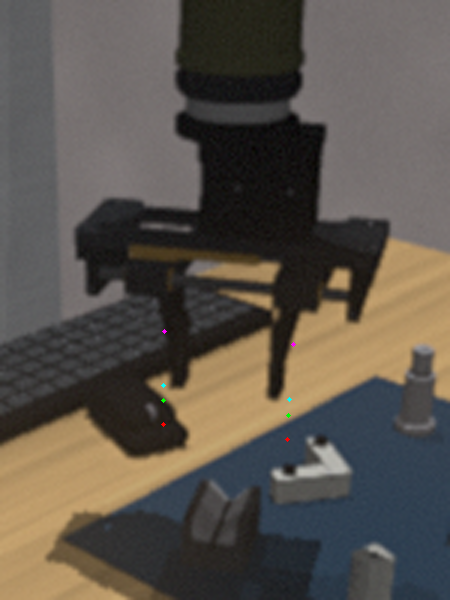

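View pics/c6.png

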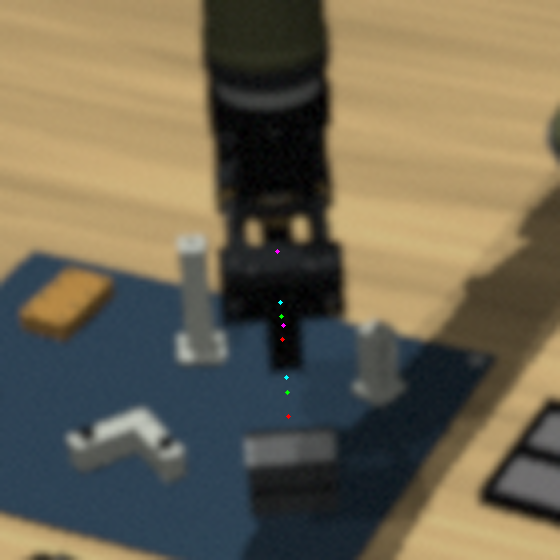

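```bash
python3 - <<'E'
from h import *
s=ctrl.get_state();Rm=toolR();p=s["position"]
w=get_image("wrist");print(s["grip_width"]*87)
g=.0264
for h in(-.026,-.028,-.03,-.032,-.034,-.036):
  print(h,[((proj(w,p+Rm@np.array((x,h,t)),True)-[150,220]+.5)*2.8-.5).round(0).tolist() for x in(-g,g) for t in(0,.0095)])
e=get_image("side")
for h in(-.026,-.028,-.03,-.032,-.034): print(h,[((proj(e,p+Rm@np.array((x,h,t)))-[230,40]+.5)*3-.5).round(0).tolist() for x in(-g-.004,g+.004) for t in(-.0095,.0095)])
E
```

```text
65.10981141096181
-0.026 [[258.0, 106.0], [255.0, 64.0], [512.0, 106.0], [515.0, 64.0]]
-0.028 [[257.0, 110.0], [254.0, 68.0], [513.0, 110.0], [516.0, 68.0]]
-0.03 [[255.0, 115.0], [253.0, 72.0], [515.0, 115.0], [517.0, 72.0]]
-0.032 [[254.0, 119.0], [251.0, 77.0], [516.0, 119.0], [519.0, 76.0]]
-0.034 [[253.0, 124.0], [250.0, 81.0], [517.0, 124.0], [520.0, 81.0]]
-0.036 [[252.0, 128.0], [249.0, 85.0], [519.0, 128.0], [521.0, 85.0]]
-0.026 [[272.0, 397.0], [267.0, 408.0], [185.0, 387.0], [178.0, 398.0]]
-0.028 [[272.0, 394.0], [267.0, 406.0], [185.0, 384.0], [178.0, 395.0]]
-0.03 [[272.0, 391.0], [267.0, 403.0], [185.0, 381.0], [178.0, 393.0]]
-0.032 [[272.0, 389.0], [267.0, 400.0], [185.0, 379.0], [178.0, 390.0]]
-0.034 [[272.0, 386.0], [267.0, 397.0], [185.0, 376.0], [178.0, 387.0]]
```

True tips are about 32–33 mm above the reported TCP (wrist and side agree). I'll use true tip z = reported z + 0.0325.

>>> {"op": "drive_tool", "data": {"increments": "0 20 0 0 0;0 20 0 0 0;0 20 0 0 0;0 20 0 0 0;0 15 0 0 0;0 10 0 0 0;0 6 0 0 0;0 5 0 0 0;0 3 0 0 0;0 2 0 0 0;0 0 0 0 0;0 0 0 0 0"}}

```text
time: 10.22
position: [0.5769, -0.0947, -0.0219]
tool_rot: [-1.536, -0.389, 0.389]
ft_force: [0.4, -0.7, -1.0]
grip_width: 0.999
```

```bash
python3 plan.py .576 -.0945 -.0235 28.5; python3 - <<'E'
from h import *
d=get_image("wrist"); save(d,"w7.png",(130,180,430,350),2.6)
E
```

```text
t10.2 pos [ 0.5769 -0.0947 -0.0219] psi 28.4 tilt 0.03 q [ 0.51  0.42 -0.46  1.82  0.22  0.96  0.44] f [ 0.4 -0.7 -1. ] w 87.0
yaw first -0.1; then tx -0.7 ty 1.6 tz 0.6
```

View pics/w7.png

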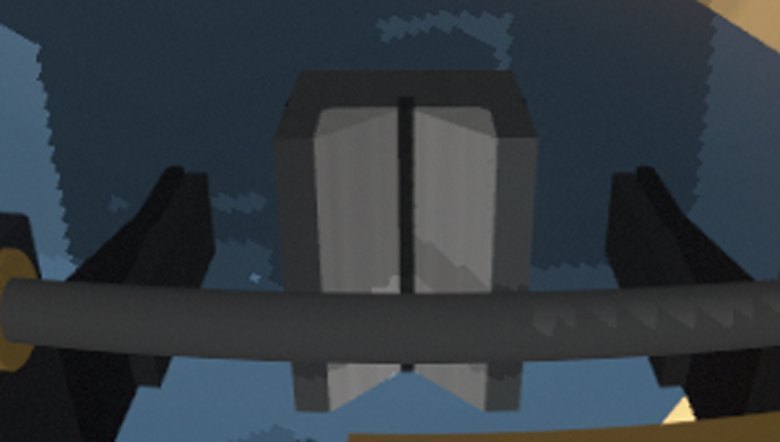

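Now the fingers straddle the block (left inner 212, block 278–537, right inner 606) and no force is felt. Going 1 mm lower, then closing.

>>> {"op": "drive_tool", "data": {"increments": "0 1 0 0 0;0 0 0 0 100;0 0 0 0 100;0 0 0 0 100;0 0 0 0 130;0 0 0 0 255;0 0 0 0 255;0 0 0 0 255;0 0 0 0 255;0 0 0 0 255", "squeeze": 45}}

```text
time: 11.52
position: [0.5765, -0.0947, -0.0232]
tool_rot: [-1.536, -0.389, 0.389]
ft_force: [-1.2, -0.1, 1.6]
grip_width: 0.509
```

>>> {"op": "drive_tool", "data": {"increments": "0 -3 0 0 255;0 -7 0 0 255;0 -10 0 0 255;0 -15 0 0 255;0 -15 0 0 255;0 -10 0 0 255;0 0 0 0 255;0 0 0 0 255"}}

```text
time: 12.52
position: [0.5763, -0.0946, 0.0365]
tool_rot: [-1.535, -0.388, 0.39]
ft_force: [0.8, 0.6, -5.1]
grip_width: 0.512
```

```bash
python3 plan.py .4847 .1486 .037 -3.2; python3 - <<'E'
from h import *
d=get_image("wrist"); save(d,"w8.png",None,1)
E
```

```text
t12.5 pos [ 0.5763 -0.0946  0.0365] psi 28.4 tilt 0.05 q [ 0.53  0.35 -0.48  1.78  0.18  1.06  0.48] f [ 0.8  0.6 -5.1] w 44.6
yaw first 31.6; then tx -105.0 ty -0.5 tz 237.7
```

View pics/w8.png

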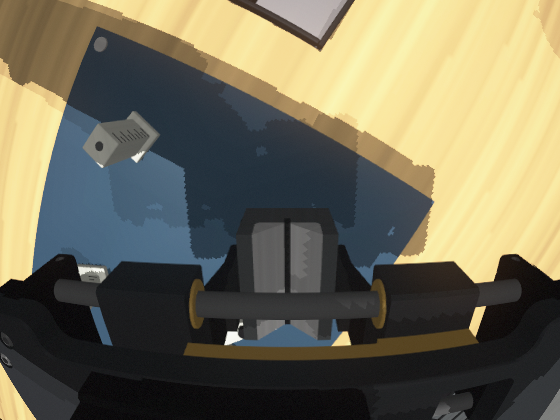

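>>> {"op": "drive_tool", "data": {"increments": "0 0 0 8 255;0 0 0 8 255;0 0 0 8 255;0 0 0 7.6 255;-8 0 18 0 255;-14 0 30 0 255;-14 0 32 0 255;-14 0 32 0 255;-14 0 32 0 255;-14 0 32 0 255;-14 0 32 0 255;-14 0 30 0 255;0 0 0 0 255;0 0 0 0 255;0 0 0 0 255"}}

```text
time: 14.45
position: [0.484, 0.1481, 0.0367]
tool_rot: [-1.571, 0.044, -0.044]
ft_force: [0.4, -0.1, -5.2]
grip_width: 0.514
```

```bash
python3 plan.py .4847 .1486 -.0232 -3.2; python3 - <<'E'
from h import *
d=get_image("wrist"); save(d,"w9.png",None,1.42)
np.save("w9.npy",d,allow_pickle=True)
E
```

```text
t14.4 pos [0.484  0.1481 0.0367] psi -3.2 tilt 0.03 q [ 0.17  0.19 -0.56  1.96  0.12  1.02 -0.5 ] f [ 0.4 -0.1 -5.2] w 44.8
yaw first 0.0; then tx 0.7 ty 59.9 tz 0.6
```

View pics/w9.png

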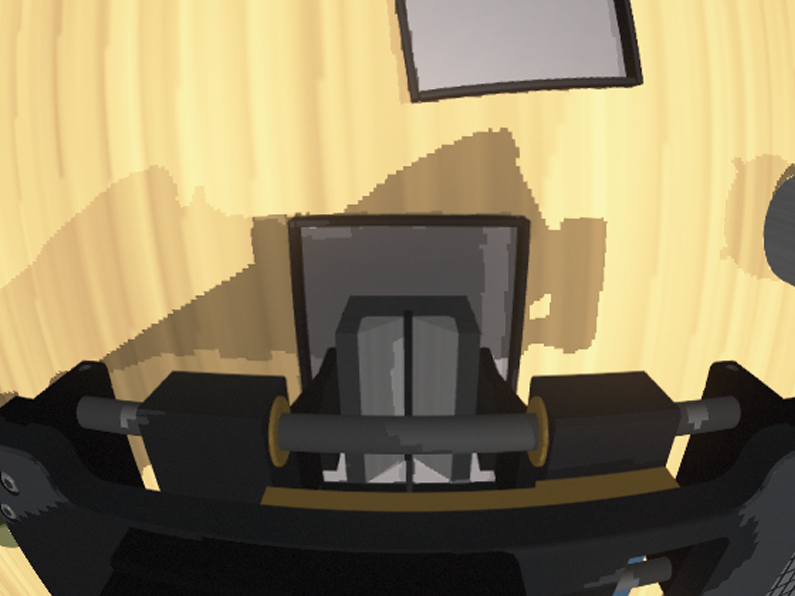

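```bash
python3 - <<'E'
from h import *
w=np.load("w9.npy",allow_pickle=True).item()
for p in[(290,217),(528,217)]: print(onz(w,[(v+.5)/1.42-.5 for v in p],.015,True).round(4))
th=np.radians(-3.18);Rm=np.array([[np.cos(th),-np.sin(th)],[np.sin(th),np.cos(th)]])
for c in[(-.059,.086),(.059,.086),(-.055,-.013),(.055,-.013)]:
    q=np.r_[np.array([.4828,.1142])+Rm@c,.015]; print(c,q.round(4),(proj(w,q,True)*1.42).round(0))
E
```

```text
[0.4302 0.2058 0.015 ]
[0.5445 0.1994 0.015 ]
(-0.059, 0.086) [0.4287 0.2033 0.015 ] [287. 222.]
(0.059, 0.086) [0.5465 0.1968 0.015 ] [532. 222.]
(-0.055, -0.013) [0.4272 0.1043 0.015 ] [310. 402.]
(0.055, -0.013) [0.537  0.0982 0.015 ] [509. 402.]
```

>>> {"op": "drive_tool", "data": {"increments": "0 10 1 0 255;0 15 1 0 255;0 12 0 0 255;0 8 0 0 255;0 5 0 0 255;0 4 0 0 255;0 3 0 0 255;0 1 0 0 255;0 0 0 0 255;0 0 0 0 255"}}

```text
time: 15.75
position: [0.4843, 0.1509, -0.021]
tool_rot: [-1.57, 0.043, -0.044]
ft_force: [-0.0, -0.1, -5.1]
grip_width: 0.513
```

>>> {"op": "drive_tool", "data": {"increments": "0 1 0 0 255;0 0.7 0 0 255;0 0.5 0 0 255;0 0 0 0 255"}}

```text
time: 16.25
position: [0.4841, 0.1509, -0.0232]
tool_rot: [-1.571, 0.043, -0.043]
ft_force: [-1.9, -0.2, -1.7]
grip_width: 0.512
```

Contact came exactly at the pick height. Releasing to a small opening and lifting.

>>> {"op": "drive_tool", "data": {"increments": "0 0.3 0 0 255;0 0 0 0 115;0 0 0 0 100;0 0 0 0 85;0 0 0 0 80;0 0 0 0 80;0 -10 0 0 80;0 -20 0 0 80;0 -25 0 0 60;0 -30 0 0 60;0 -30 0 0 60;0 -10 0 0 60;0 0 0 0 60"}}

```text
time: 17.88
position: [0.4844, 0.1509, 0.1017]
tool_rot: [-1.57, 0.042, -0.044]
ft_force: [-0.6, 0.7, -0.7]
grip_width: 0.765
```

```bash
python3 plan.py .5824 -.3558 .12 -60; python3 - <<'E'
from h import *
d=get_image("wrist"); save(d,"w10.png",None,1.42)
E
```

```text
t17.9 pos [0.4844 0.1509 0.1017] psi -3.2 tilt 0.07 q [ 0.19  0.12 -0.58  1.9   0.07  1.15 -0.47] f [-0.6  0.7 -0.7] w 66.5
yaw first 56.8; then tx 487.8 ty -18.3 tz -168.5
```

View pics/w10.png

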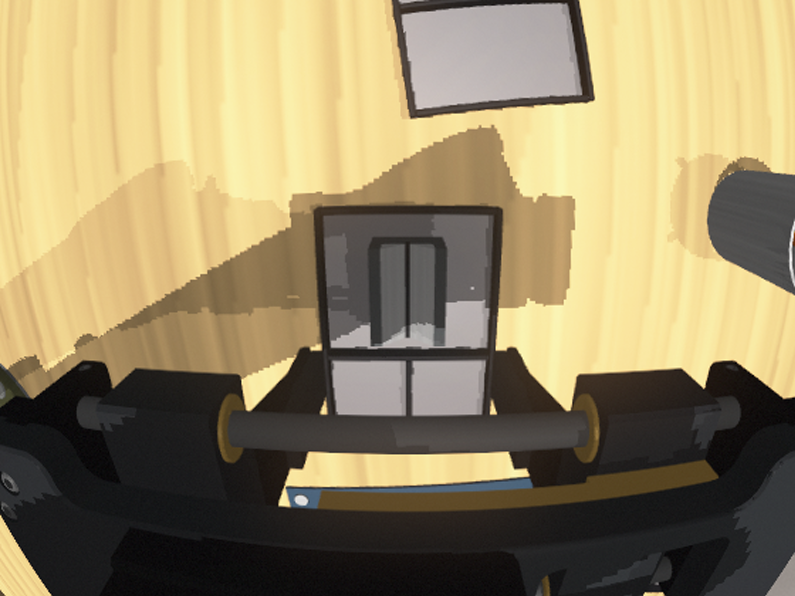

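The V-block stands upright and square in the large compartment (405,290). On to the shaft.

>>> {"op": "drive_tool", "data": {"increments": "0 -2 0 10 60;0 -2 0 10 60;0 -2 0 10 60;0 -2 0 10 60;0 -2 0 10 60;0 -2 0 10 60;0 -2 0 10 60;0 -2 0 10 60;0 -2 0 10 60;45 0 11 0 60;45 0 11 0 60;45 0 11 0 60;45 0 11 0 60;45 0 11 0 60;45 0 11 0 60;45 0 12 0 60;45 0 12 0 60;45 0 12 0 60;45 0 12 0 60"}}

```text
time: 20.3
position: [0.5723, -0.3056, 0.1171]
tool_rot: [-1.184, 1.252, -1.247]
ft_force: [0.8, 0.5, 0.4]
grip_width: 0.763
```

>>> {"op": "drive_tool", "data": {"increments": "50 0 12 0 60;0 0 0 0 60;0 0 0 0 60;0 0 0 0 60"}}

```text
time: 20.8
position: [0.5825, -0.3531, 0.1186]
tool_rot: [-1.183, 1.249, -1.247]
ft_force: [-0.2, -0.3, 0.1]
grip_width: 0.764
```

```bash
python3 plan.py .5824 -.3558 -.0045 -93.2; python3 - <<'E'
from h import *
d=get_image("wrist"); save(d,"w11.png",None,1.42)
np.save("w11.npy",d,allow_pickle=True)
E
```

```text
t20.8 pos [ 0.5825 -0.3531  0.1186] psi -93.0 tilt 0.10 q [ 0.6   0.43 -0.12  1.45  0.05  1.27 -1.15] f [-0.2 -0.3  0.1] w 66.5
yaw first 0.2; then tx 2.7 ty 123.1 tz 0.0
```

View pics/w11.png

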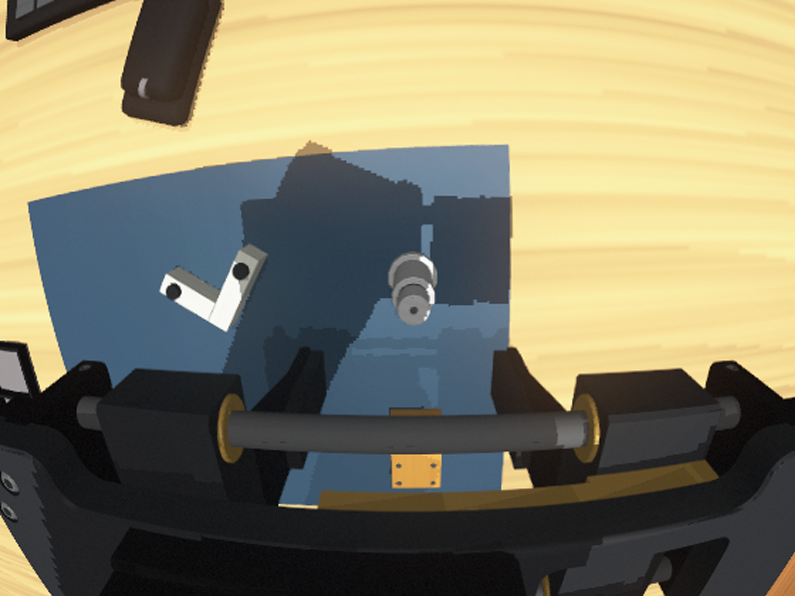

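>>> {"op": "drive_tool", "data": {"increments": "2.7 0 0 0 60;0 20 0 0 60;0 20 0 0 60;0 20 0 0 60;0 20 0 0 60;0 18 0 0 60;0 12 0 0 60;0 8 0 0 60;0 5 0 0 60;0 0 0 0 60;0 0 0 0 60"}}

```text
time: 22.22
position: [0.5826, -0.3583, -0.0029]
tool_rot: [-1.182, 1.249, -1.251]
ft_force: [-0.3, -0.9, -0.3]
grip_width: 0.766
```

```bash
python3 plan.py .5824 -.3558 -.0045 -93.2; python3 - <<'E'
from h import *
d=get_image("wrist"); save(d,"w12.png",(130,150,430,350),2.6)
E
```

```text
t22.2 pos [ 0.5826 -0.3583 -0.0029] psi -93.2 tilt 0.07 q [ 0.6   0.54 -0.11  1.55  0.07  1.05 -1.16] f [-0.3 -0.9 -0.3] w 66.7
yaw first 0.0; then tx -2.5 ty 1.6 tz -0.4
```

View pics/w12.png

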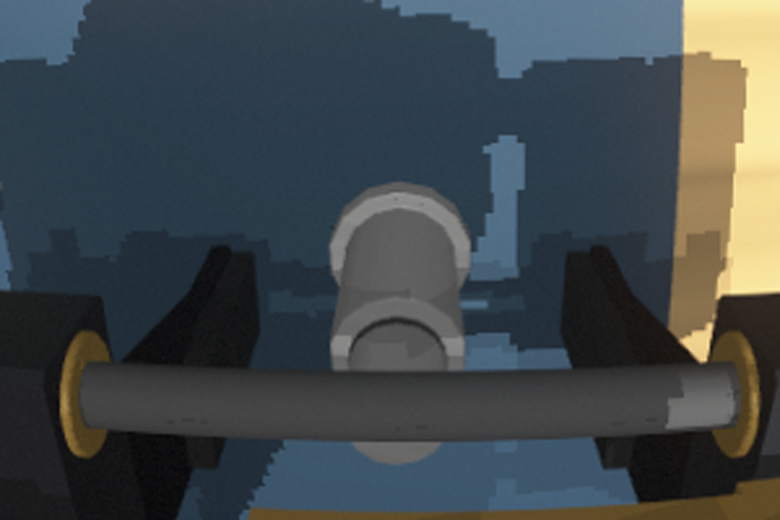

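>>> {"op": "drive_tool", "data": {"increments": "-2.5 0 0 0 100;0 0 0 0 120;0 0 0 0 140;0 0 0 0 155;0 0 0 0 165;0 0 0 0 175;0 0 0 0 185;0 0 0 0 255;0 0 0 0 255;0 0 0 0 255", "squeeze": 20}}

```text
time: 23.52
position: [0.5823, -0.3559, -0.0036]
tool_rot: [-1.183, 1.25, -1.25]
ft_force: [0.1, -1.1, -0.2]
grip_width: 0.283
```

>>> {"op": "drive_tool", "data": {"increments": "0 -3 0 0 255;0 -7 0 0 255;0 -15 0 0 255;0 -20 0 0 255;0 -20 0 0 255;0 -20 0 0 255;0 -15 0 0 255;0 0 0 0 255;0 0 0 0 255", "squeeze": 25}}

```text
time: 24.65
position: [0.5818, -0.3552, 0.0955]
tool_rot: [-1.183, 1.251, -1.249]
ft_force: [0.2, 0.0, -2.1]
grip_width: 0.283
```

```bash
python3 plan.py .5090 .0640 .096 -93.2; python3 - <<'E'
from h import *
d=get_image("side"); save(d,"s13.png",(200,40,480,260),2.7)
E
```

```text
t24.6 pos [ 0.5818 -0.3552  0.0955] psi -93.2 tilt 0.08 q [ 0.6   0.45 -0.12  1.48  0.05  1.23 -1.15] f [ 0.2  0.  -2.1] w 24.6
yaw first 0.0; then tx -414.5 ty -0.5 tz -96.1
```

View pics/s13.png

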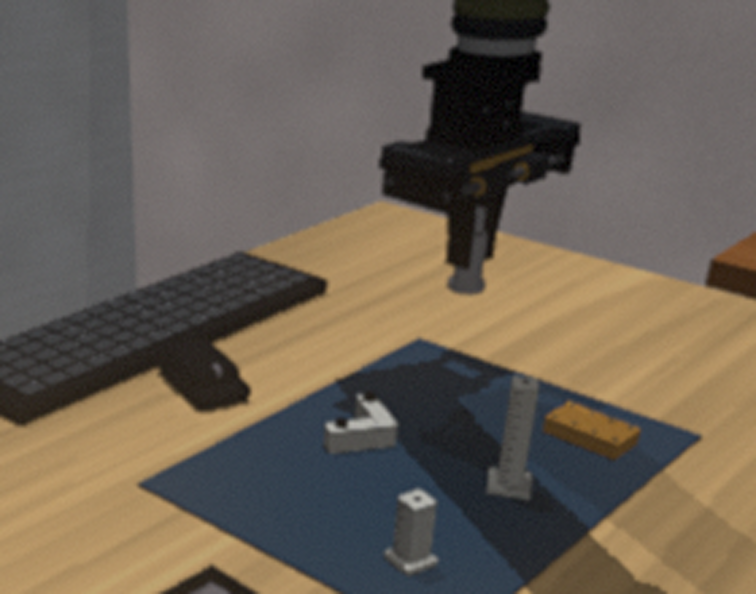

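The shaft hangs upright in the grip (466,265) with 2 N of weight. Moving it to the tray.

>>> {"op": "drive_tool", "data": {"increments": "-15 0 -4 0 255;-25 0 -6 0 255;-35 0 -8 0 255;-40 0 -9 0 255;-40 0 -9 0 255;-40 0 -9 0 255;-40 0 -9 0 255;-40 0 -9 0 255;-40 0 -9 0 255;-35 0 -8 0 255;-30 0 -7 0 255;-20 0 -5 0 255;-14 0 -4 0 255;0 0 0 0 255;0 0 0 0 255;0 0 0 0 255"}}

```text
time: 26.7
position: [0.5095, 0.062, 0.0963]
tool_rot: [-1.182, 1.251, -1.251]
ft_force: [-0.0, 0.4, -1.8]
grip_width: 0.279
```

```bash
python3 plan.py .5090 .0640 -.0036 -93.2; python3 - <<'E'
from h import *
d=get_image("wrist"); save(d,"w14.png",None,1.42)
np.save("w14.npy",d,allow_pickle=True)
d=get_image("side"); save(d,"s14.png",(100,100,380,310),2.7)
E
```

```text
t26.7 pos [0.5095 0.062  0.0963] psi -93.3 tilt 0.03 q [ 0.18  0.12 -0.38  1.89  0.05  1.14 -1.84] f [-0.   0.4 -1.8] w 24.2
yaw first -0.1; then tx -2.0 ty 99.9 tz -0.6
```

View pics/w14.png

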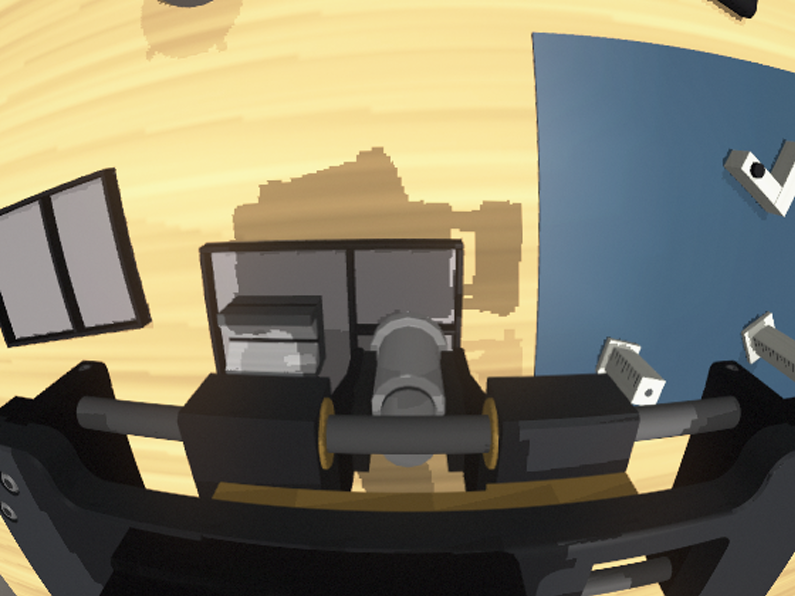

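View pics/s14.png

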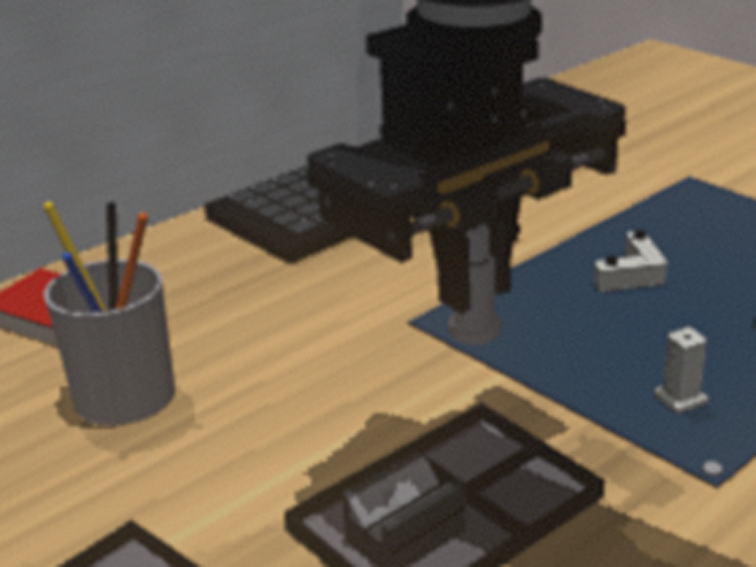

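```bash
python3 - <<'E'
from h import *
w=np.load("w14.npy",allow_pickle=True).item()
for p in[(202,244),(463,240),(351,247),(358,328),(457,326)]: print(p,onz(w,[(v+.5)/1.42-.5 for v in p],.015,True).round(4))
th=np.radians(-3.18);Rm=np.array([[np.cos(th),-np.sin(th)],[np.sin(th),np.cos(th)]])
for c in[(.059,.086),(.059,-.086),(.057,-.015),(0,-.015),(0,-.084)]:
    q=np.r_[np.array([.4828,.1142])+Rm@c,.015]; print(c,q.round(4),(proj(w,q,True)*1.42).round(0))
E
```

```text
(202, 244) [0.5479 0.1945 0.015 ]
(463, 240) [0.5386 0.0271 0.015 ]
(351, 247) [0.5382 0.0957 0.015 ]
(358, 328) [0.4849 0.0961 0.015 ]
(457, 326) [0.4827 0.0323 0.015 ]
(0.059, 0.086) [0.5465 0.1968 0.015 ] [199. 246.]
(0.059, -0.086) [0.5369 0.0251 0.015 ] [466. 242.]
(0.057, -0.015) [0.5389 0.0961 0.015 ] [350. 246.]
(0, -0.015) [0.482  0.0992 0.015 ] [353. 332.]
(0, -0.084) [0.4781 0.0303 0.015 ] [460. 332.]
```

>>> {"op": "drive_tool", "data": {"increments": "-1.5 15 1 0 255;0 18 0 0 255;0 18 0 0 255;0 18 0 0 255;0 12 0 0 255;0 8 0 0 255;0 5 0 0 255;0 3 0 0 255;0 0 0 0 255;0 0 0 0 255"}}

```text
time: 28.05
position: [0.5108, 0.0647, -0.0003]
tool_rot: [-1.182, 1.249, -1.25]
ft_force: [0.4, 0.1, -2.1]
grip_width: 0.286
```

```bash
python3 plan.py .5105 .0635 -.0036 -93.2;  python3 - <<'E'
from h import *
d=get_image("side"); save(d,"s15.png",(160,150,340,300),4)
E
```

```text
t28.1 pos [ 5.108e-01  6.470e-02 -3.000e-04] psi -93.2 tilt 0.05 q [ 0.16  0.24 -0.37  1.98  0.11  0.94 -1.89] f [ 0.4  0.1 -2.1] w 24.9
yaw first 0.0; then tx 1.2 ty 3.3 tz -0.2
```

View pics/s15.png

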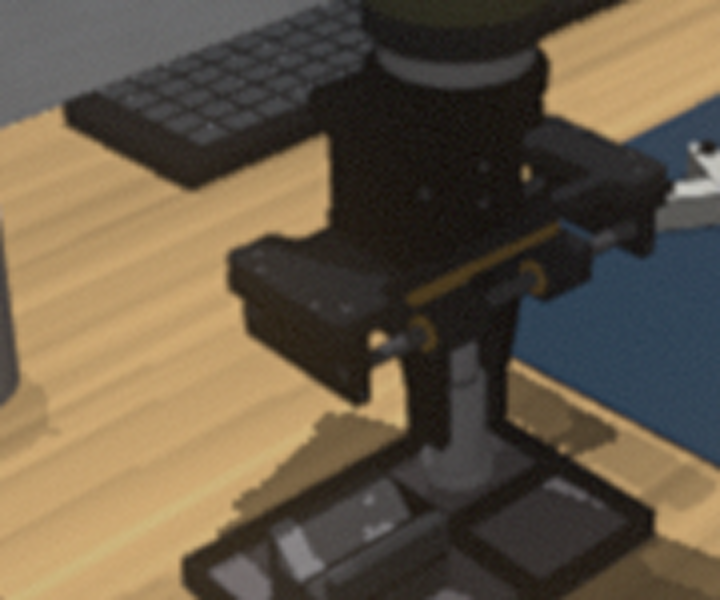

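>>> {"op": "drive_tool", "data": {"increments": "0 1.5 0 0 255;0 1 0 0 255;0 0.7 0 0 255;0 0.3 0 0 255;0 0 0 0 255"}}

```text
time: 28.72
position: [0.5104, 0.0646, -0.0037]
tool_rot: [-1.183, 1.25, -1.25]
ft_force: [-1.8, -0.9, 5.0]
grip_width: 0.282
```

>>> {"op": "drive_tool", "data": {"increments": "0 -0.3 0 0 180;0 0 0 0 165;0 0 0 0 150;0 0 0 0 138;0 0 0 0 138;0 0 0 0 138;0 -5 0 0 138;0 -10 0 0 138;0 -20 0 0 138;0 -25 0 0 138;0 -30 0 0 138;0 -30 0 0 138;0 0 0 0 138;0 0 0 0 138"}}

```text
time: 30.48
position: [0.51, 0.0645, 0.1159]
tool_rot: [-1.183, 1.25, -1.25]
ft_force: [0.5, -0.2, -0.4]
grip_width: 0.454
```

```bash
python3 plan.py .448 -.232 .12 -62.5;  python3 - <<'E'
from h import *
d=get_image("wrist"); save(d,"w16.png",None,1.42)
d=get_image("side"); save(d,"s16.png",(160,100,420,300),3)
E
```

```text
t30.5 pos [0.51   0.0645 0.1159] psi -93.2 tilt 0.03 q [ 0.19  0.1  -0.38  1.87  0.04  1.18 -1.84] f [ 0.5 -0.2 -0.4] w 39.5
yaw first -30.7; then tx 234.4 ty -4.1 tz -191.9
```

View pics/w16.png

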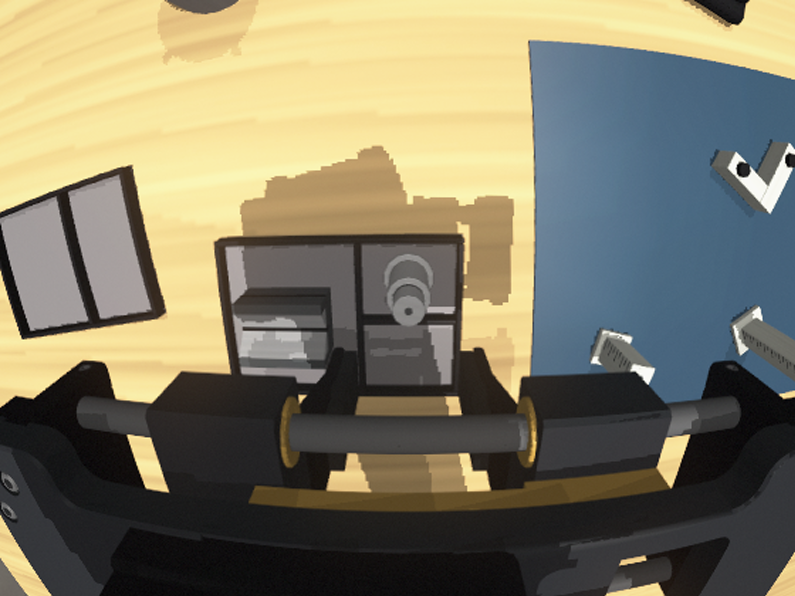

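View pics/s16.png

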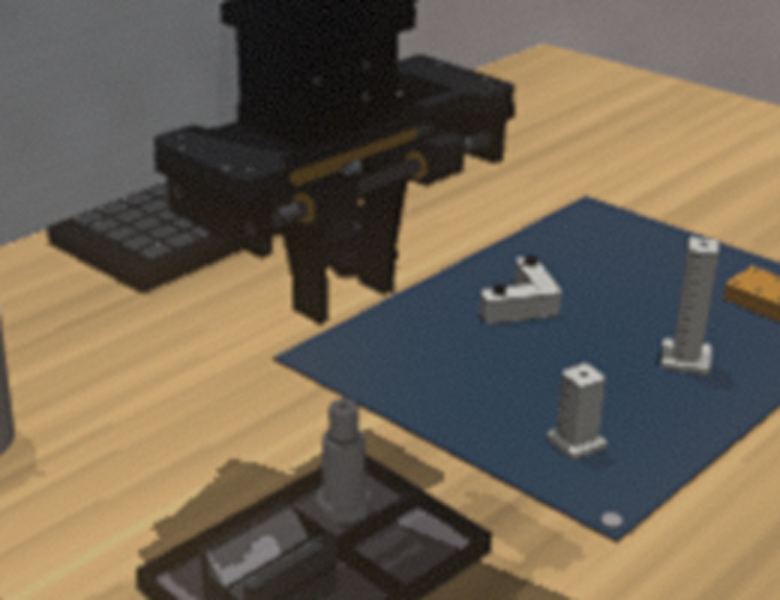

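>>> {"op": "drive_tool", "data": {"increments": "0 0 0 -10.2 100;0 0 0 -10.2 100;0 -4 0 -10.2 100;20 0 -16 0 100;30 0 -25 0 100;32 0 -26 0 100;32 0 -26 0 100;32 0 -26 0 100;32 0 -26 0 100;28 0 -23 0 100;18 0 -15 0 100;10 0 -9 0 100;0 0 0 0 100;0 0 0 0 100;0 0 0 0 100"}}

```text
time: 32.45
position: [0.4482, -0.2303, 0.1201]
tool_rot: [-1.399, 0.848, -0.848]
ft_force: [-0.5, 0.9, 0.3]
grip_width: 0.608
```

```bash
python3 plan.py .448 -.232 .02 -62.6;  python3 - <<'E'
from h import *
d=get_image("wrist"); save(d,"w17.png",None,1.42)
print(onz(d,((400+.5)/1.42-.5,(340+.5)/1.42-.5),.098,True))
E
```

```text
t32.5 pos [ 0.4482 -0.2303  0.1201] psi -62.4 tilt 0.01 q [ 0.55  0.07 -0.13  1.89  0.01  1.18 -0.68] f [-0.5  0.9  0.3] w 52.9
yaw first 0.2; then tx 1.4 ty 100.1 tz -1.0
[ 0.43802206 -0.23061725  0.098     ]
```

View pics/w17.png

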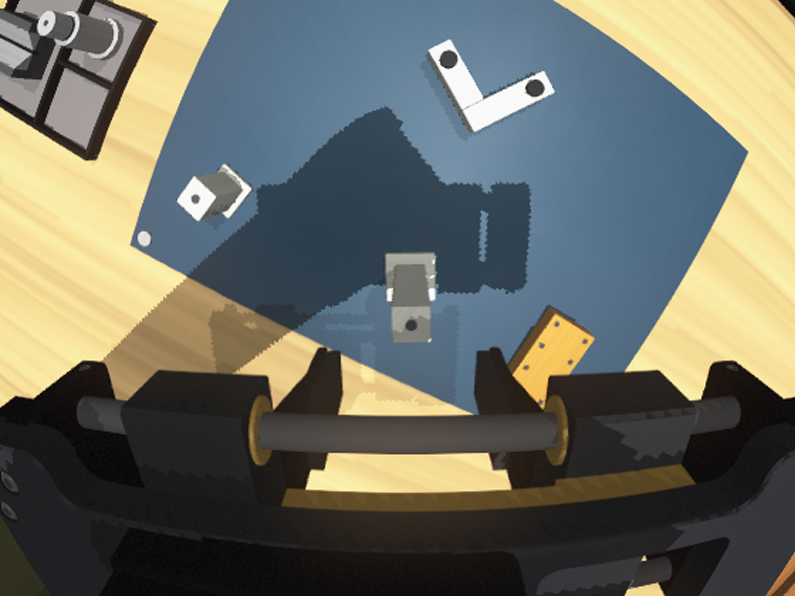

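>>> {"op": "drive_tool", "data": {"increments": "1.4 15 -1 0 100;0 20 0 0 100;0 20 0 0 100;0 20 0 0 100;0 15 0 0 100;0 10 0 0 100;0 6 0 0 100;0 2 0 0 100;0 0 0 0 130;0 0 0 0 150;0 0 0 0 160;0 0 0 0 170;0 0 0 0 180;0 0 0 0 190;0 0 0 0 200;0 0 0 0 255;0 0 0 0 255;0 0 0 0 255", "squeeze": 18}}

```text
time: 34.75
position: [0.4475, -0.2331, 0.0121]
tool_rot: [-1.398, 0.85, -0.849]
ft_force: [-0.6, -0.1, 0.2]
grip_width: 0.229
```

```bash
python3 plan.py .4525 .067 .12 -93.2;  python3 - <<'E'
from h import *
d=get_image("side"); save(d,"s18.png",(260,100,480,280),3.4)
E
```

```text
t34.8 pos [ 0.4475 -0.2331  0.0121] psi -62.6 tilt 0.01 q [ 0.55  0.19 -0.13  2.    0.03  0.96 -0.69] f [-0.6 -0.1  0.2] w 19.9
yaw first 30.6; then tx -299.9 ty -107.9 tz -11.7
```

View pics/s18.png

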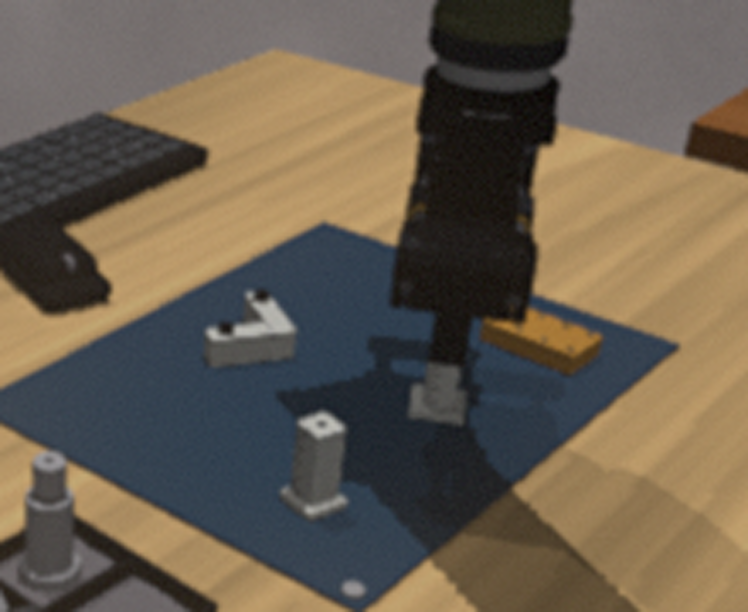

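>>> {"op": "drive_tool", "data": {"increments": "0 -3 0 0 255;0 -8 0 0 255;0 -15 0 0 255;0 -20 0 0 255;0 -20 0 0 255;0 -20 0 0 255;0 -14 0 0 255;0 -8 0 0 255;0 0 0 8 255;0 0 0 8 255;0 0 0 8 255;0 0 0 6.6 255;-15 0 -1 0 255;-25 0 -1 0 255;-35 0 -1 0 255;-40 0 -2 0 255;-40 0 -2 0 255;-40 0 -2 0 255;-40 0 -2 0 255;-30 0 -1 0 255"}}

```text
time: 37.3
position: [0.4493, 0.0349, 0.1201]
tool_rot: [-1.185, 1.246, -1.246]
ft_force: [0.4, -0.0, -1.0]
grip_width: 0.23
```

>>> {"op": "drive_tool", "data": {"increments": "-20 0 0 0 255;-15 0 0 0 255;0 0 0 0 255;0 0 0 0 255;0 0 0 0 255"}}

```text
time: 37.92
position: [0.4521, 0.066, 0.12]
tool_rot: [-1.182, 1.251, -1.251]
ft_force: [-0.2, 0.1, -0.5]
grip_width: 0.23
```

```bash
python3 plan.py .4535 .0665 .0121 -93.2;  python3 - <<'E'
from h import *
d=get_image("wrist"); save(d,"w19.png",None,1.42)
np.save("w19.npy",d,allow_pickle=True)
d=get_image("side"); save(d,"s19.png",(160,100,360,300),3)
E
```

```text
t37.9 pos [0.4521 0.066  0.12  ] psi -93.2 tilt 0.02 q [ 0.23 -0.03 -0.43  1.99 -0.01  1.18 -1.82] f [-0.2  0.1 -0.5] w 20.0
yaw first -0.0; then tx -0.6 ty 107.9 tz 1.4
```

View pics/w19.png

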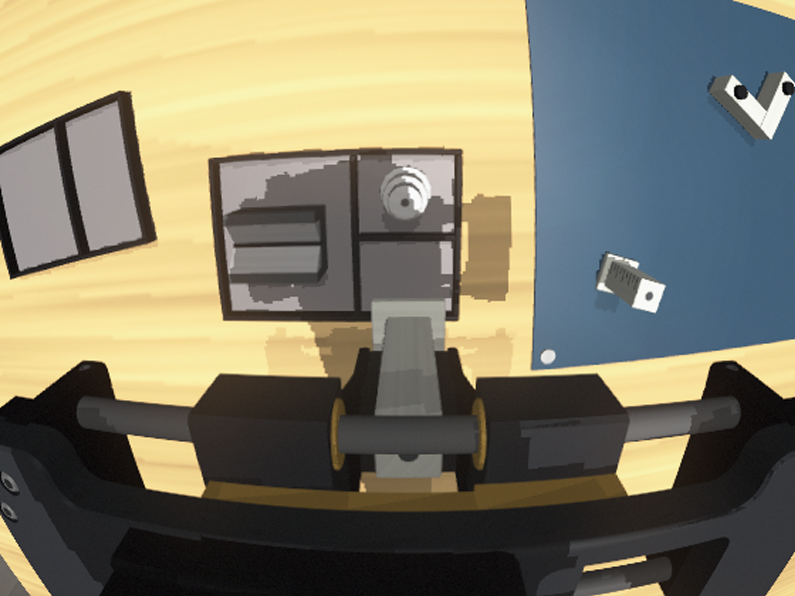

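View pics/s19.png

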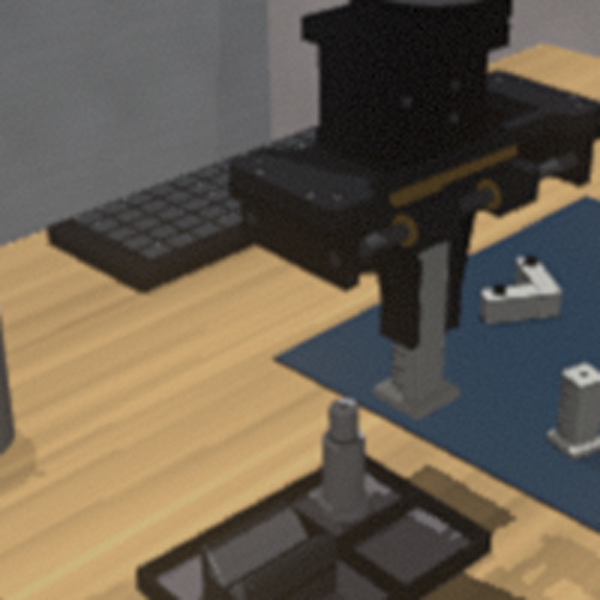

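```bash
python3 - <<'E'
from h import *
w=np.load("w19.npy",allow_pickle=True).item()
for p in[(357,238),(460,236),(457,321),(222,321),(462,150),(210,158),(354,152)]: print(p,onz(w,[(v+.5)/1.42-.5 for v in p],.015,True).round(4))
E
```

```text
(357, 238) [0.4819 0.0985 0.015 ]
(460, 236) [0.4793 0.0304 0.015 ]
(457, 321) [0.4195 0.034  0.015 ]
(222, 321) [0.4282 0.2048 0.015 ]
(462, 150) [0.5359 0.0269 0.015 ]
(210, 158) [0.5457 0.1959 0.015 ]
(354, 152) [0.5386 0.0961 0.015 ]
```

>>> {"op": "drive_tool", "data": {"increments": "0 12 0 0 255;0 18 0 0 255;0 18 0 0 255;0 18 0 0 255;0 14 0 0 255;0 10 0 0 255;0 7 0 0 255;0 5 0 0 255;0 3 0 0 255;0 0 0 0 255;0 0 0 0 255"}}

```text
time: 39.4
position: [0.4524, 0.067, 0.0154]
tool_rot: [-1.182, 1.249, -1.25]
ft_force: [0.4, -0.4, 0.1]
grip_width: 0.228
```

>>> {"op": "drive_tool", "data": {"increments": "0 1 0 0 255;0 0.8 0 0 255;0 0.6 0 0 255;0 0 0 0 255;0 0 0 0 255"}}

```text
time: 40.02
position: [0.4522, 0.067, 0.0127]
tool_rot: [-1.183, 1.25, -1.25]
ft_force: [-0.2, -0.9, -1.5]
grip_width: 0.231
```

>>> {"op": "drive_tool", "data": {"increments": "0 0.6 0 0 255;0 0.4 0 0 255;0 0 0 0 255"}}

```text
time: 40.4
position: [0.4523, 0.067, 0.0121]
tool_rot: [-1.183, 1.249, -1.25]
ft_force: [-1.6, -0.8, 4.1]
grip_width: 0.228
```

>>> {"op": "drive_tool", "data": {"increments": "0 -0.3 0 0 190;0 0 0 0 175;0 0 0 0 160;0 0 0 0 145;0 0 0 0 138;0 0 0 0 138;0 -5 0 0 138;0 -10 0 0 138;0 -20 0 0 138;0 -25 0 0 138;0 -25 0 0 138;0 -20 0 0 138;0 0 0 0 138;0 0 0 0 138"}}

```text
time: 42.15
position: [0.4517, 0.0669, 0.1166]
tool_rot: [-1.183, 1.25, -1.25]
ft_force: [0.3, -0.2, -0.4]
grip_width: 0.462
```

```bash
python3 plan.py .4448 -.0884 .1 -107.5;  python3 - <<'E'
from h import *
d=get_image("wrist"); save(d,"w20.png",None,1.42)
np.save("w20.npy",d,allow_pickle=True)
E
```

```text
t42.1 pos [0.4517 0.0669 0.1166] psi -93.2 tilt 0.04 q [ 0.23 -0.02 -0.43  1.99 -0.01  1.17 -1.82] f [ 0.3 -0.2 -0.4] w 40.2
yaw first 14.3; then tx 150.2 ty 16.6 tz 40.1
```

View pics/w20.png

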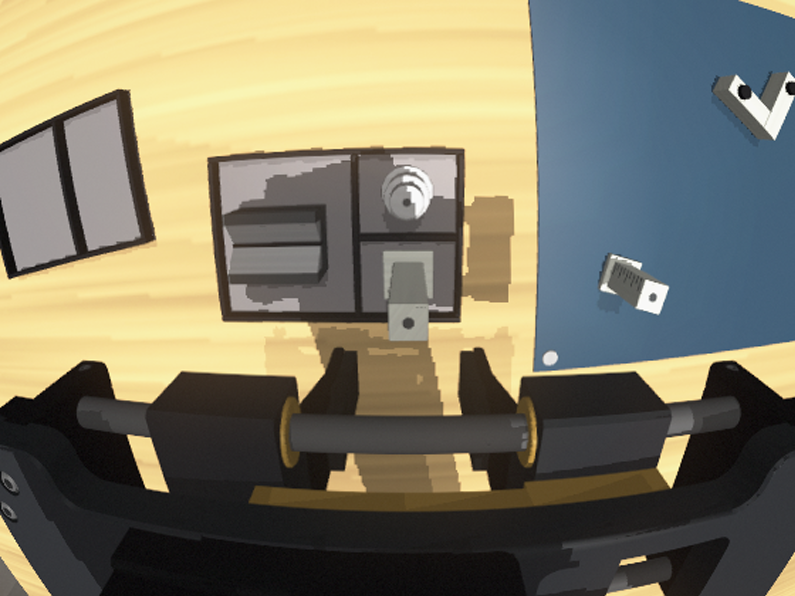

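>>> {"op": "drive_tool", "data": {"increments": "0 0 0 7.2 138;0 0 0 7.1 120;15 0 4 0 100;25 0 6 0 100;35 0 10 0 100;35 0 10 0 100;25 0 6 0 100;15 8 4 0 100;0 8 0 0 100;0 0 0 0 100;0 0 0 0 100;0 0 0 0 100"}}

```text
time: 43.7
position: [0.4456, -0.0875, 0.1013]
tool_rot: [-1.05, 1.429, -1.429]
ft_force: [-0.3, 0.3, -0.1]
grip_width: 0.607
```

```bash
python3 plan.py .4448 -.0884 -.008 -107.5;  python3 - <<'E'
from h import *
d=get_image("wrist"); save(d,"w21.png",None,1.42)
np.save("w21.npy",d,allow_pickle=True)
E
```

```text
t43.7 pos [ 0.4456 -0.0875  0.1013] psi -107.4 tilt 0.03 q [ 0.4  -0.02 -0.26  2.02 -0.01  1.14 -1.73] f [-0.3  0.3 -0.1] w 52.8
yaw first 0.1; then tx 1.1 ty 109.3 tz -0.5
```

View pics/w21.png

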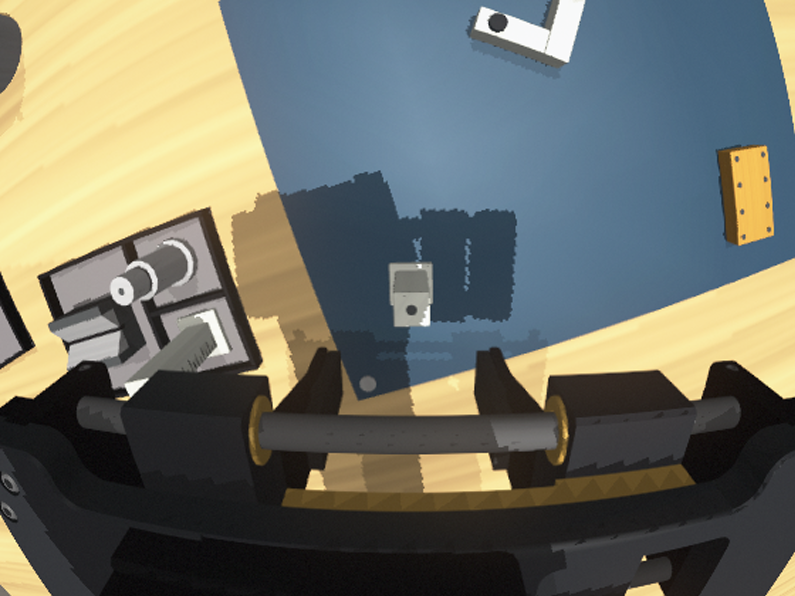

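>>> {"op": "drive_tool", "data": {"increments": "1.1 15 -0.5 0 100;0 20 0 0 100;0 20 0 0 100;0 20 0 0 100;0 15 0 0 100;0 10 0 0 100;0 6 0 0 100;0 3 0 0 100;0 0 0 0 130;0 0 0 0 150;0 0 0 0 160;0 0 0 0 170;0 0 0 0 180;0 0 0 0 190;0 0 0 0 200;0 0 0 0 255;0 0 0 0 255;0 0 0 0 255", "squeeze": 15}}

```text
time: 46.0
position: [0.4445, -0.089, -0.0079]
tool_rot: [-1.049, 1.43, -1.43]
ft_force: [0.0, -0.4, 1.2]
grip_width: 0.227
```

>>> {"op": "drive_tool", "data": {"increments": "0 -3 0 0 255;0 -8 0 0 255;0 -15 0 0 255;0 -20 0 0 255;0 -22 0 0 255;0 -22 0 0 255;0 -20 0 0 255;0 -12 0 0 255;0 -8 0 0 255;0 0 0 -7.6 255;0 0 0 -7.6 255;0 0 0 -7.7 255;-18 0 7 0 255;-28 0 10 0 255;-38 0 14 0 255;-40 0 15 0 255;-40 0 15 0 255;-40 0 15 0 255;-40 0 15 0 255;-40 0 15 0 255"}}

```text
time: 48.5
position: [0.523, 0.2047, 0.1216]
tool_rot: [-1.253, 1.14, -1.139]
ft_force: [-0.1, -0.0, -0.6]
grip_width: 0.231
```

>>> {"op": "drive_tool", "data": {"increments": "-36 0 14 0 255;-28 0 10 0 255;-20 0 7 0 255;0 0 0 0 255;0 0 0 0 255;0 0 0 0 255"}}

```text
time: 49.25
position: [0.5463, 0.2886, 0.122]
tool_rot: [-1.253, 1.14, -1.141]
ft_force: [-0.8, -0.0, -0.9]
grip_width: 0.23
```

```bash
python3 plan.py .5476 .2927 -.0079 -84.6;  python3 - <<'E'
from h import *
d=get_image("wrist"); save(d,"w22.png",None,1.42)
np.save("w22.npy",d,allow_pickle=True)
E
```

```text
t49.2 pos [0.5463 0.2886 0.122 ] psi -84.7 tilt 0.07 q [-0.08  0.34 -0.55  1.61  0.19  1.24 -2.14] f [-0.8 -0.  -0.9] w 20.0
yaw first -0.1; then tx -4.0 ty 129.9 tz 1.7
```

View pics/w22.png

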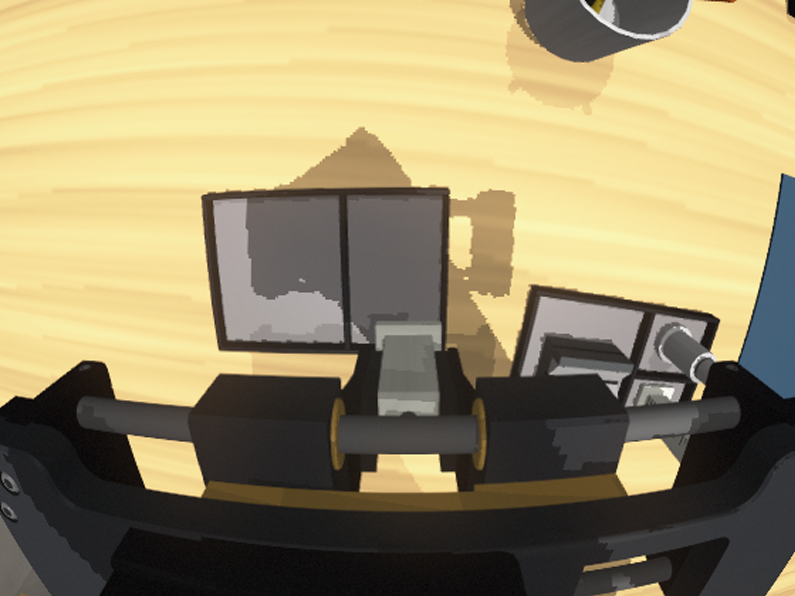

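```bash
python3 - <<'E'
from h import *
w=np.load("w22.npy",allow_pickle=True).item()
for p in[(203,196),(449,189),(343,192),(347,347),(219,351),(443,350)]: print(p,onz(w,[(v+.5)/1.42-.5 for v in p],.015,True).round(4))
E
```

```text
(203, 196) [0.5929 0.4364 0.015 ]
(449, 189) [0.6087 0.2679 0.015 ]
(343, 192) [0.6006 0.3367 0.015 ]
(347, 347) [0.491  0.3278 0.015 ]
(219, 351) [0.4762 0.427  0.015 ]
(443, 350) [0.4951 0.2589 0.015 ]
```

>>> {"op": "drive_tool", "data": {"increments": "-4 10 1 0 255;-4 18 0 0 255;0 20 0 0 255;0 20 0 0 255;0 20 0 0 255;0 16 0 0 255;0 10 0 0 255;0 7 0 0 255;0 4 0 0 255;0 2 0 0 255;0 0 0 0 255;0 0 0 0 255"}}

```text
time: 50.8
position: [0.5465, 0.2985, -0.0046]
tool_rot: [-1.252, 1.139, -1.139]
ft_force: [-0.0, -0.0, -0.4]
grip_width: 0.225
```

```bash
python3 plan.py .548 .2965 -.0079 -84.6;  python3 - <<'E'
from h import *
d=get_image("side"); save(d,"s23.png",(20,170,260,370),3)
E
```

```text
t50.8 pos [ 0.5465  0.2985 -0.0046] psi -84.6 tilt 0.04 q [-0.13  0.48 -0.52  1.71  0.27  1.03 -2.21] f [-0.  -0.  -0.4] w 19.6
yaw first 0.0; then tx 2.1 ty 3.3 tz 1.3
```

View pics/s23.png

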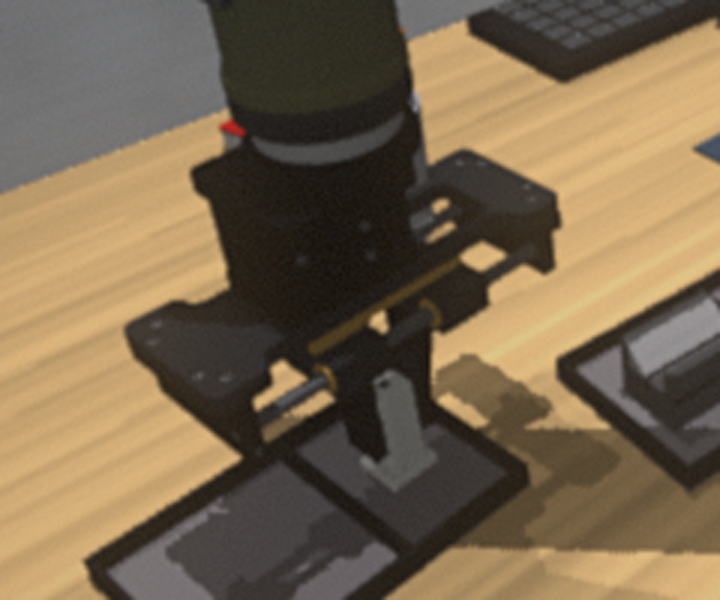

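Well inside the small compartment. Setting it down.

>>> {"op": "drive_tool", "data": {"increments": "0 1.2 0 0 255;0 1 0 0 255;0 0.7 0 0 255;0 0.4 0 0 255;0 0 0 0 255"}}

```text
time: 51.48
position: [0.5462, 0.2983, -0.0079]
tool_rot: [-1.253, 1.139, -1.139]
ft_force: [-1.9, -1.5, 4.1]
grip_width: 0.233
```

>>> {"op": "drive_tool", "data": {"increments": "0 -0.3 0 0 190;0 0 0 0 175;0 0 0 0 160;0 0 0 0 145;0 0 0 0 138;0 0 0 0 138;0 -5 0 0 138;0 -10 0 0 138;0 -20 0 0 138;0 -25 0 0 138;0 -30 0 0 138;0 -30 0 0 138;0 -10 0 0 100;0 0 0 0 60;0 0 0 7.6 60"}}

```text
time: 53.35
position: [0.5455, 0.2978, 0.1207]
tool_rot: [-1.192, 1.24, -1.239]
ft_force: [0.8, -0.4, -1.1]
grip_width: 0.703
```

```bash
python3 plan.py .4395 -.3505 .122 -92.2;  python3 - <<'E'
from h import *
d=get_image("wrist"); save(d,"w24.png",None,1.42)
np.save("w24.npy",d,allow_pickle=True)
E
```

```text
t53.4 pos [0.5455 0.2978 0.1207] psi -92.4 tilt 0.12 q [-0.11  0.35 -0.53  1.6   0.18  1.25 -2.29] f [ 0.8 -0.4 -1.1] w 61.2
yaw first -0.2; then tx 651.9 ty -1.3 tz -81.0
```

View pics/w24.png

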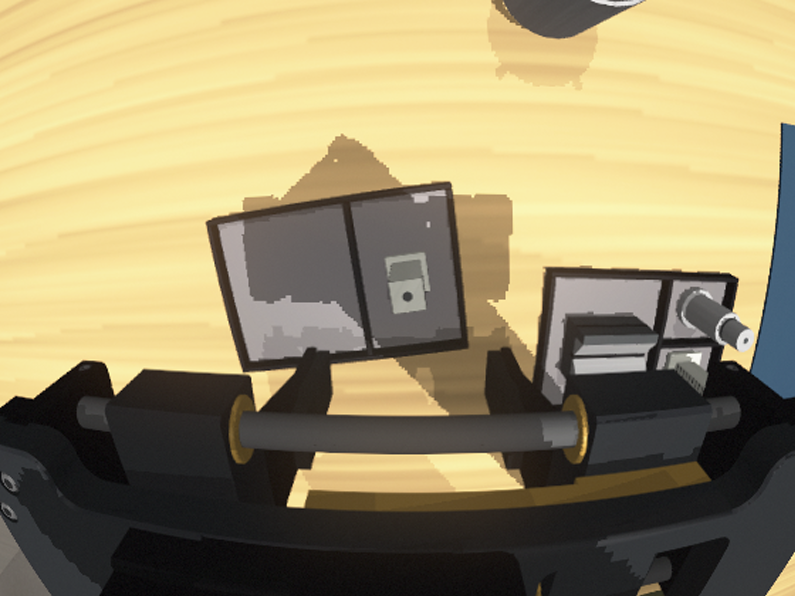

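>>> {"op": "drive_tool", "data": {"increments": "20 0 -2 0 60;35 0 -4 0 60;45 0 -6 0 60;45 0 -6 0 60;45 0 -6 0 60;45 0 -6 0 60;45 0 -6 0 60;45 0 -6 0 60;45 0 -6 0 60;45 0 -6 0 60;45 0 -6 0 60;45 0 -5 0 60;45 0 -5 0 60;40 0 -5 0 60;32 0 -3 0 60;20 0 -2 0 60;10 0 -1 0 60;0 0 0 0 60;0 0 0 0 60;0 0 0 0 60"}}

```text
time: 55.9
position: [0.4412, -0.3489, 0.1221]
tool_rot: [-1.192, 1.235, -1.235]
ft_force: [-0.1, 0.1, -0.0]
grip_width: 0.767
```

```bash
python3 plan.py .4395 -.3505 -.0265 -92.2;  python3 - <<'E'
from h import *
d=get_image("wrist"); save(d,"w25.png",None,1.42)
np.save("w25.npy",d,allow_pickle=True)
E
```

```text
t55.9 pos [ 0.4412 -0.3489  0.1221] psi -92.0 tilt 0.02 q [ 0.67  0.18 -0.05  1.76  0.01  1.2  -0.99] f [-0.1  0.1 -0. ] w 66.7
yaw first 0.2; then tx 1.6 ty 148.6 tz -1.7
```

View pics/w25.png

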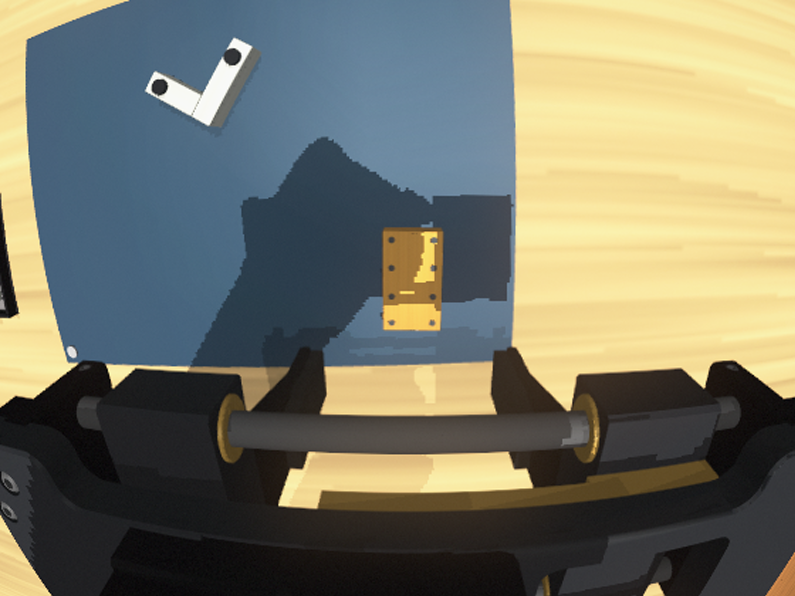

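>>> {"op": "drive_tool", "data": {"increments": "1.6 20 -1.7 0 60;0 22 0 0 60;0 25 0 0 60;0 25 0 0 60;0 20 0 0 60;0 14 0 0 60;0 10 0 0 60;0 5 0 0 60;0 2 0 0 60;0 0 0 0 60;0 0 0 0 60", "squeeze": 40}}

```text
time: 57.32
position: [0.4393, -0.352, -0.0204]
tool_rot: [-1.191, 1.236, -1.238]
ft_force: [-0.5, -0.6, -0.6]
grip_width: 0.762
```

```bash
python3 plan.py .4395 -.3505 -.0257 -92.2;  python3 - <<'E'
from h import *
d=get_image("wrist"); save(d,"w26.png",(130,150,430,350),2.6)
E
```

```text
t57.3 pos [ 0.4393 -0.352  -0.0204] psi -92.2 tilt 0.06 q [ 0.67  0.34 -0.05  1.89  0.02  0.92 -1.  ] f [-0.5 -0.6 -0.6] w 66.3
yaw first 0.0; then tx -1.5 ty 5.3 tz 0.2
```

View pics/w26.png

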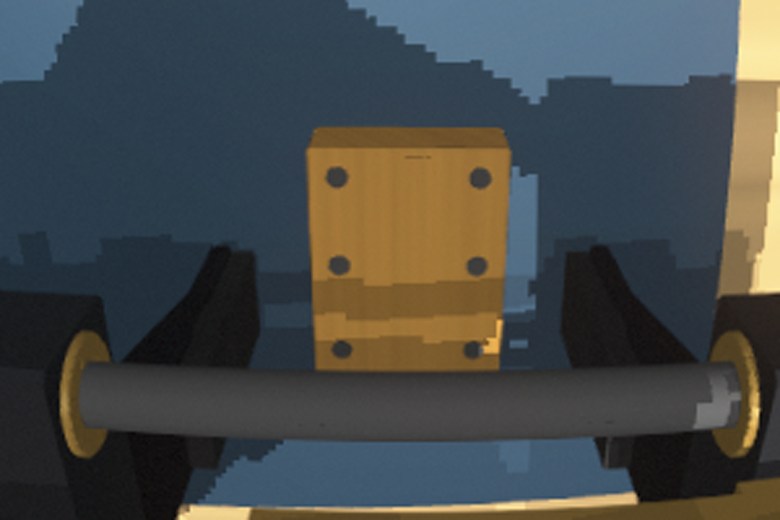

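>>> {"op": "drive_tool", "data": {"increments": "-0.7 3 0 0 60;0 2 0 0 60;0 0 0 0 60;0 0 0 0 100;0 0 0 0 115;0 0 0 0 125;0 0 0 0 135;0 0 0 0 255;0 0 0 0 255;0 0 0 0 255;0 0 0 0 255", "squeeze": 40}}

```text
time: 58.75
position: [0.439, -0.3512, -0.0259]
tool_rot: [-1.191, 1.237, -1.237]
ft_force: [-0.1, -0.7, 0.2]
grip_width: 0.454
```

>>> {"op": "drive_tool", "data": {"increments": "0 -3 0 0 255;0 -7 0 0 255;0 -15 0 0 255;0 -22 0 0 255;0 -25 0 0 255;0 -25 0 0 255;0 -20 0 0 255;0 -15 0 0 255;0 -8 0 0 255;0 0 0 -3.8 255;0 0 0 -3.8 255;0 0 0 0 255"}}

```text
time: 60.25
position: [0.4386, -0.3507, 0.1136]
tool_rot: [-1.252, 1.14, -1.139]
ft_force: [-0.3, -0.3, -3.1]
grip_width: 0.457
```

```bash
python3 plan.py .5400 .379 .114 -84.6;  python3 - <<'E'
from h import *
d=get_image("wrist"); save(d,"w27.png",(130,150,430,350),2.6)
E
```

```text
t60.2 pos [ 0.4386 -0.3507  0.1136] psi -84.6 tilt 0.06 q [ 0.68  0.19 -0.06  1.77  0.01  1.18 -0.86] f [-0.3 -0.3 -3.1] w 39.8
yaw first -0.0; then tx -716.9 ty -0.4 tz 169.6
```

View pics/w27.png

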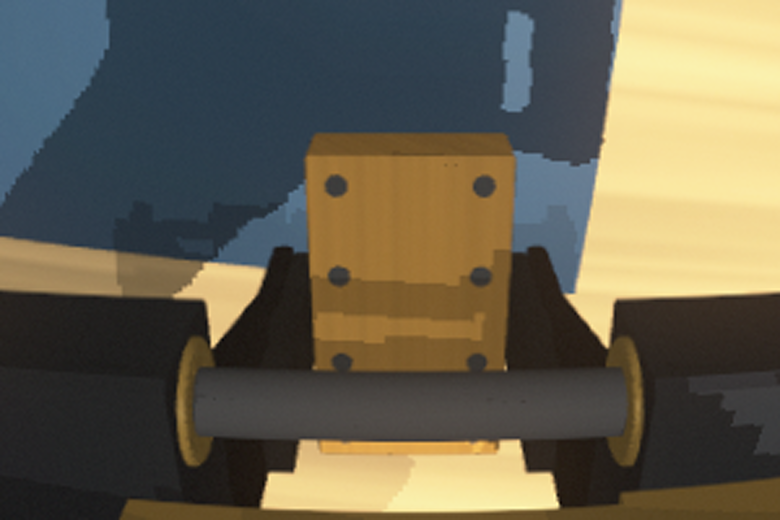

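The plate is held firmly and level, with 3 N of weight. Carrying it to tray two.

>>> {"op": "drive_tool", "data": {"increments": "-15 0 4 0 255;-25 0 6 0 255;-35 0 8 0 255;-42 0 10 0 255;-42 0 10 0 255;-42 0 10 0 255;-42 0 10 0 255;-42 0 10 0 255;-42 0 10 0 255;-42 0 10 0 255;-42 0 10 0 255;-42 0 10 0 255;-42 0 10 0 255;-42 0 10 0 255;-42 0 10 0 255;-42 0 10 0 255;-36 0 8 0 255;-26 0 6 0 255;-20 0 5 0 255;-14 0 5 0 255"}}

```text
time: 62.8
position: [0.5416, 0.3803, 0.1139]
tool_rot: [-1.253, 1.139, -1.138]
ft_force: [-1.0, -0.6, -3.9]
grip_width: 0.458
```

>>> {"op": "drive_tool", "data": {"increments": "0 0 0 0 255;0 0 0 0 255;0 0 0 0 255"}}

```text
time: 63.18
position: [0.5427, 0.3777, 0.114]
tool_rot: [-1.252, 1.14, -1.141]
ft_force: [-0.2, 0.2, -3.0]
grip_width: 0.452
```

```bash
python3 plan.py .5400 .379 -.0259 -84.6;  python3 - <<'E'
from h import *
d=get_image("wrist"); save(d,"w28.png",None,1.42)
np.save("w28.npy",d,allow_pickle=True)
E
```

```text
t63.2 pos [0.5427 0.3777 0.114 ] psi -84.7 tilt 0.06 q [-0.21  0.45 -0.58  1.5   0.25  1.27 -2.3 ] f [-0.2  0.2 -3. ] w 39.3
yaw first -0.1; then tx -1.5 ty 139.9 tz -2.6
```

View pics/w28.png

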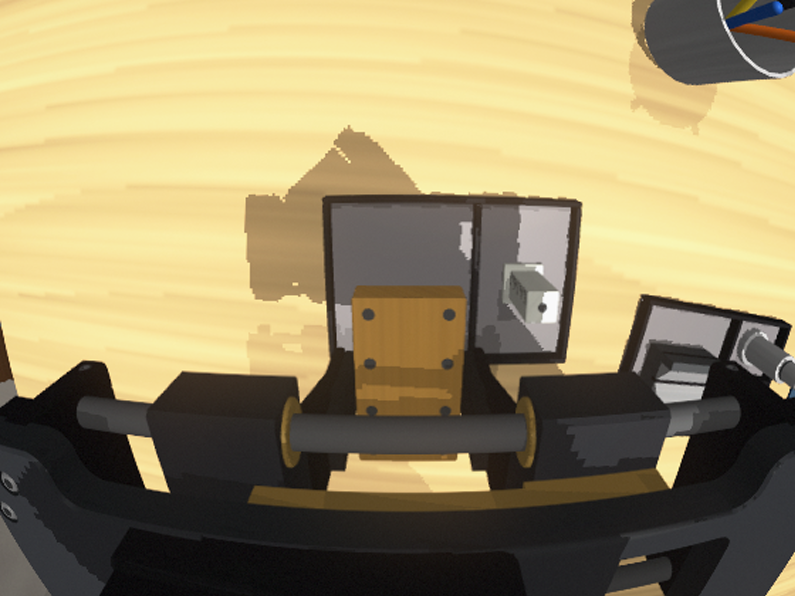

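```bash
python3 - <<'E'
from h import *
w=np.load("w28.npy",allow_pickle=True).item();L=np.load("w22.npy",allow_pickle=True).item();M=np.load("w24.npy",allow_pickle=True).item()
S=lambda p:[(v+.5)/1.42-.5 for v in p]
th=np.radians(5.4);ey=np.array([-np.sin(th),np.cos(th)]);ex=np.array([np.cos(th),np.sin(th)])
def pr(w,p):
    q=onz(w,S(p),.015,True)[:2]-[.54,.379]; print(p,(q+[.54,.379]).round(4),"local x %.1f y %.1f"%(1e3*q@ex,1e3*q@ey))
for p in[(323,198),(331,349),(581,201),(564,361),(478,204),(472,350)]: pr(w,p)
print()
for p in[(207,222),(245,371),(450,184),(467,345),(348,203),(369,355)]: pr(M,p)
print(tri([ray(w,S((581,201)),True),ray(M,S((450,184)),True)]),tri([ray(w,S((323,198)),True),ray(M,S((207,222)),True)]))
save(w,"w28z.png",(210,130,430,270),3.6)
E
```

```text
(323, 198) [0.593  0.4375] local x 58.3 y 53.3
(331, 349) [0.4883 0.4274] local x -46.9 y 53.1
(581, 201) [0.609  0.2686] local x 58.3 y -116.4
(564, 361) [0.493  0.2584] local x -58.2 y -115.6
(478, 204) [0.5981 0.3382] local x 54.0 y -46.1
(472, 350) [0.4968 0.3287] local x -47.7 y -46.0

(207, 222) [0.5927 0.4366] local x 57.9 y 52.4
(245, 371) [0.4778 0.4253] local x -57.5 y 51.9
(450, 184) [0.6077 0.2683] local x 56.9 y -116.5
(467, 345) [0.4942 0.2581] local x -57.0 y -116.1
(348, 203) [0.5981 0.3352] local x 53.7 y -49.1
(369, 355) [0.4893 0.3285] local x -55.2 y -45.5
(array([0.60829519, 0.26831806, 0.01436021]), [np.float64(0.0006775924993805856), np.float64(0.0006775924993803902)]) (array([0.59249117, 0.43803399, 0.01196361]), [np.float64(0.0001481230131194104), np.float64(0.0001481230131195625)])
```

View pics/w28z.png

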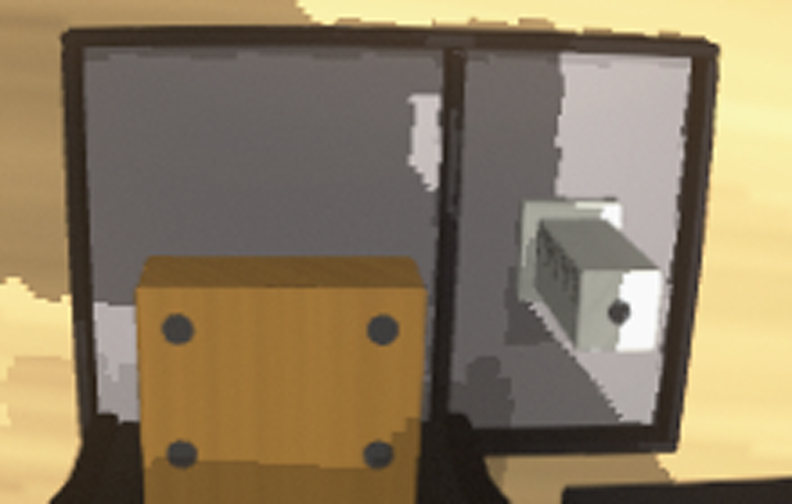

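>>> {"op": "drive_tool", "data": {"increments": "-2 15 -1.5 0 255;-2 20 -1 0 255;0 22 0 0 255;0 22 0 0 255;0 18 0 0 255;0 14 0 0 255;0 8 0 0 255;0 5 0 0 255;0 0 0 0 255;0 0 0 0 255;0 0 0 0 255"}}

```text
time: 64.6
position: [0.5397, 0.3831, -0.0094]
tool_rot: [-1.252, 1.138, -1.139]
ft_force: [0.4, 0.1, -3.8]
grip_width: 0.458
```

```bash
python3 plan.py .5398 .3815 -.0259 -84.6;  python3 - <<'E'
from h import *
d=get_image("wrist"); save(d,"w29.png",None,1.42)
E
```

```text
t64.6 pos [ 0.5397  0.3831 -0.0094] psi -84.6 tilt 0.06 q [-0.25  0.56 -0.54  1.61  0.32  1.06 -2.35] f [ 0.4  0.1 -3.8] w 39.8
yaw first 0.0; then tx 1.6 ty 16.5 tz -0.1
```

View pics/w29.png

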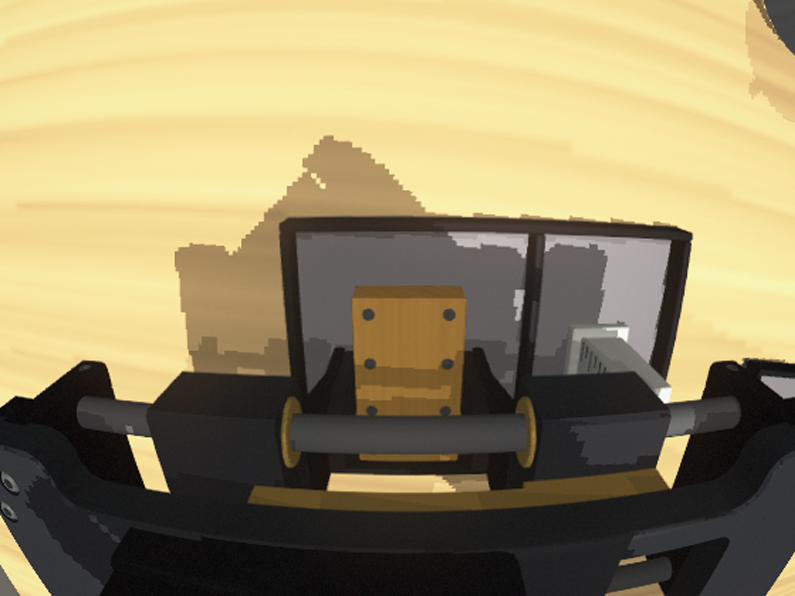

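>>> {"op": "drive_tool", "data": {"increments": "0 6 0 0 255;0 5 0 0 255;0 2.5 0 0 255;0 1 0 0 255;0 0.7 0 0 255;0 0 0 0 255;0 0 0 0 255"}}

```text
time: 65.53
position: [0.5394, 0.3829, -0.0251]
tool_rot: [-1.252, 1.139, -1.139]
ft_force: [0.7, 0.4, -2.9]
grip_width: 0.456
```

>>> {"op": "drive_tool", "data": {"increments": "0 0.5 0 0 255;0 0.4 0 0 255;0 0.2 0 0 255;0 0 0 0 255"}}

```text
time: 66.03
position: [0.5394, 0.3829, -0.0258]
tool_rot: [-1.253, 1.139, -1.139]
ft_force: [-1.3, -2.0, 1.0]
grip_width: 0.452
```

>>> {"op": "drive_tool", "data": {"increments": "0 0.2 0 0 255;0 0 0 0 130;0 0 0 0 120;0 0 0 0 112;0 0 0 0 108;0 0 0 0 108;0 -4 0 0 108;0 -10 0 0 108;0 -20 0 0 108;0 -25 0 0 108;0 -30 0 0 108;0 -30 0 0 108;0 -20 0 0 108;0 0 0 0 108;0 0 0 0 108"}}

```text
time: 67.9
position: [0.5388, 0.3823, 0.1115]
tool_rot: [-1.254, 1.139, -1.139]
ft_force: [0.0, 0.1, -1.1]
grip_width: 0.578
```

```bash
python3 plan.py .5398 .3815 -.0259 -84.6;  python3 - <<'E'
from h import *
d=get_image("wrist"); save(d,"w30.png",None,1.42)
d=get_image("side"); save(d,"s30.png",None,1.42)
d=get_image("scene"); save(d,"c30.png",(120,120,480,310),2.2)
E
```

```text
t67.9 pos [0.5388 0.3823 0.1115] psi -84.6 tilt 0.10 q [-0.22  0.45 -0.58  1.5   0.25  1.27 -2.31] f [ 0.   0.1 -1.1] w 50.3
yaw first 0.0; then tx 0.9 ty 137.4 tz 0.9
```

View pics/w30.png

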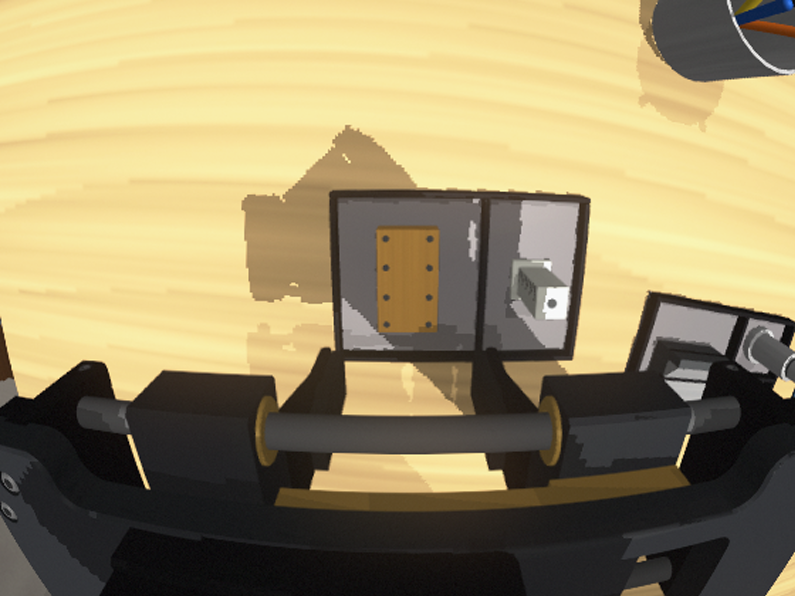

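View pics/s30.png

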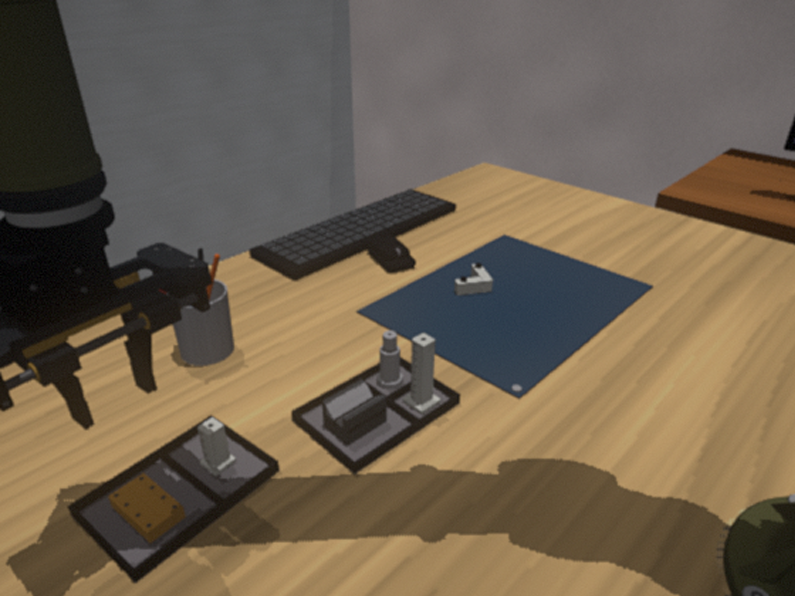

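View pics/c30.png

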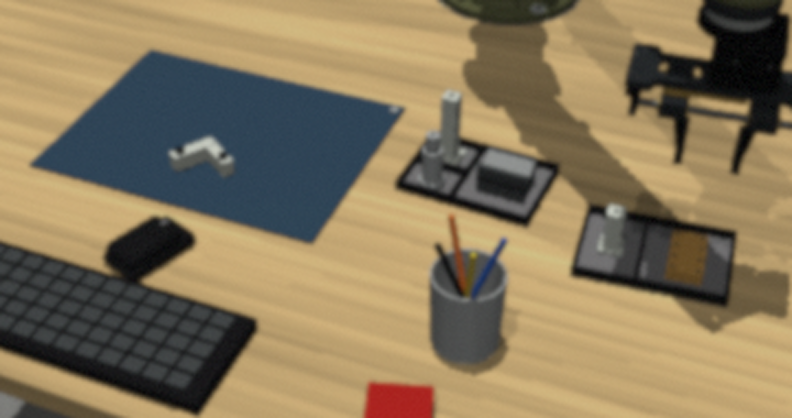

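All three views show every piece upright and inside its own compartment. The corner stop, cup and mouse look unmoved and the gripper is clear. Handing in.

```bash
python3 -c "
from bench import workorder
print(workorder.close_job())"
```

```text
the job is handed in; nothing more can be done
None
```

I placed all five pieces and handed the job in at about 68 s of the 144 s allowed; the hand-in reports no verdict.

- **Plate job, two-compartment tray:** the brass plate is in the large compartment and the short focus gauge in the small one.
- **Shaft job, three-compartment tray:** the V-block is in the large compartment. The shaft is in the +x small compartment and the tall gauge in the -x one.

**Last checks:** the final wrist, side and scene pictures show every piece upright inside its own compartment. The corner stop, pen cup and mouse look unmoved by eye. Each piece was lowered until the wrist force showed contact, at the same height as it was picked up. The gripper ended about 140 mm above the floor, holding nothing.

**What failed or disagreed:**
- **V-block grasp:** my first attempt closed on air above the block. The cameras showed the real fingertips about 32.5 mm above the reported TCP. I corrected for that from then on, and the first try moved nothing.
- **Tray positions:** measurements from different views differed by up to 5 mm. I re-measured above the trays before lowering most of the pieces and kept clearance to the walls.

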